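# Set the thickness gauge on the master tile

### The arm

A 6-joint arm with a two-finger parallel gripper is mounted at the origin on the work surface. World frame = base frame: x ahead of the robot, y to its left, z up, the work surface at z = 0. Lengths are in m, angles in rad, forces in N, time in s.
With the tool pointing down it reaches from about 0.225 to 0.725 m from the base axis. Payload 3.1 kg.
Tool frame: the origin (TCP) lies on the centre line of the jaws, within the pads' length; the fingertips stand 8 mm ahead of it and the grasp point (between the pads) lies 11 mm behind it; y points along the fingers, x is the direction in which the jaws open and shut, and the axes are right-handed (so a half turn about y gives the same grasp; the last joint's range is limited). The gripper opens to 85 mm and grips with 20 to 120 N. Pads are 22 mm wide; open, the fingers measure 114 mm over their backs; the gripper's body (76 mm by 85 mm) begins 54 mm behind the grasp point. The pads swing forward as they close: fully open they stand 13 mm farther back than shut.
Start: joints at [-1.34, 0.048, 0.099, 1.622, 0, 1.443], TCP at [0.184, -0.492, 0.211] pointing down, gripper open.
Joint ranges: [-2.91, 2.91], [-0.99, 1.94], [-1.21, 1.42], [-2.12, 2.29], [-1.49, 1.47], [-3.14, 3.14]. Speed limits (rad/s): [2.79, 2.79, 3.14, 3.14, 3.14, 3.14].

### API

Orientations are given as a rotation vector (axis times angle).
In Python, from plant import state, grab_frame, camera_params, close_job gives the robot as it stands. The module is installed in compiled form; this text tells all that it offers.
- The arm moves only by the shell command python3 -m pendant 'ROWS' [OPENING] [FORCE]. ROWS is JSON, a list of rows, each an object of numbers: "tx", "ty", "tz": the shift along the world's x, y, z in cm; "spin": the turn about the world's z in rad. In form: [{"tx": .., "ty": .., "tz": .., "spin": ..}, ...]. A call has 1 to 8 rows; each row shifts and turns the commanded pose from where the row before left it; what a row does not reach is not made up. A row lasts 1/10 s, in which the tool goes at most 50 mm and 8.59 degrees, less where a joint would pass 70% of its speed; a pose out of reach is approached as far as the arm can. A call with a gripper value outside its range is refused whole. OPENING is the opening, from 0 (shut) to 1 (fully open), set as the call begins (- or left out, the last holds). The fingers move at their own pace and stop on an object; FORCE is the grip in N (left out, the last holds). Time passes only in rows, so rows that do not move let the fingers close. It gives the time, the measured TCP pose, the force and the opening at its end, in the units of the state.
- state(): the state, without advancing time (a new reading comes with each control period).
- grab_frame(name): name is "scene" or "top" or "wrist"; returns (picture, depth): 384x512x3 uint8, red, green, blue; 384x512 float32, m along the optical axis (not along the pixel's ray), 0 where there is no reading.
- camera_params(name): a dict with "mtx" (3x3 intrinsics, pixels), "rvec" (rotation vector, rad) and "tvec" (3), from world to camera coordinates, as OpenCV has them. Camera axes: x right, y down, z forward; pixel columns grow to the right and rows downward; lengths in m; the calibration is good to about 2 mm. A picture is of the moment at which its call begins: read the wrist's pose just before it. camera_params takes no time and is no camera call; for the wrist camera it gives the pose at the moment of the call.
- close_job(): hands the job in, once; it reports no verdict.
The state is a dict: "time": time; "joint_positions": joint angles; "joint_velocities": joint speeds; "joint_torque": joint torques, N m; "eef_pos": TCP position; "tcp_rot": TCP orientation; "contact_force": force on the tool from outside, world axes, zero at the start; "moment": the same for the moment, N m; "grip_width": opening from 0.0 (shut) to 1.0 (fully open).
Only numpy, scipy, OpenCV 4.12 (cv2) and the standard library are available. Lean on these libraries where they do the work, as an engineer would, in place of code of your own. Each camera call takes 0.05 s, during which the arm holds its last target.

### The job

Set the bench thickness gauge on the blue master tile lying on its anvil: with the big black coarse knob run the gauge head down until the foot hangs about 3 mm clear above the tile and let go of that knob, then, pinching the small silver fine knob above it lightly, bring the foot gently onto the tile until the red needle stands at the black zero mark in the middle of the green band. Never handle the coarse knob while the foot is on the tile, and never drive the gauge far past zero. Do not touch the gauge head, shift the tile or disturb the other things on the bench, and let go of the gauge when it is set.

Things in the scene. Friction and masses are not known exactly. Their poses are not given: they have to be found in the camera images.
- stand: Fixed bench thickness gauge: green-grey iron base 210 x 135 x 22 mm; origin at the centre of its underside, z up, its x runs from the anvil to the pillar. The upright steel pillar (36 mm across) stands 60 mm along +x from the origin, and the drive housing on its top ends at 194 mm. The steel anvil plate, 100 x 110 mm, top at 30 mm height, is centred 40 mm along -x, under the gauge's foot.
- coarse_grip (a point): Grip point of the coarse knob, the black knurled outer knob of the coaxial pair on the pillar: 56 mm diameter, 24 mm high, upright axis; this point is on the axis 5 mm below its top, 217 mm above the bench. Below the knob comes the narrower drive housing, 44 mm diameter.
- coarse (a joint): Turn of the coarse knob, rad, 0 to 5.5; grows clockwise seen from above and lowers the gauge head 6 mm per rad. Stays where it is left (drag about 0.36 N m, the spinning fine knob included).
- fine_grip (a point): Grip point of the fine knob, the silver knurled inner knob above the coarse knob on the same upright axis: 26 mm diameter, 32 mm high, underside 2 mm above the coarse knob's top; this point is on the axis, 10 mm below its top, 246 mm above the bench. Fingertips must stay clear of the coarse knob, 24 mm below this point. Delicate: a pinch of 20 to 40 N per finger turns it well.
- fine (a joint): Turn of the fine knob, rad, 0 to 33; grows clockwise seen from above and lowers the head 1 mm per rad. A 6 to 1 planetary reduction joins the pair: a turn of the fine knob creeps the coarse knob on by a sixth of a turn the same way, and turning the coarse knob spins the fine knob six times as fast, so each must be free while the other is turned. Stays where it is left (drag about 0.06 N m).
- head: Gauge head: iron bracket that slides on the pillar and carries the dial, a round case 84 mm diameter and 22 mm thick with its white face looking up, 100 mm along the stand's -x from the pillar axis. Origin on the dial's axis at the underside of the bracket arm; z up. The dial is clamped in the bracket by its stem, a little higher or lower each time: the underside of the measuring foot (steel disc, 10 mm diameter) hangs 25.5 to 28.5 mm below the origin while it is free.
- needle (a joint): Angle of the red needle on the dial, rad: 0 with the foot hanging free, grows clockwise seen from above by 1.4 rad for each mm that the foot is pushed up into the gauge. The black zero mark (on the side of the dial away from the pillar) is at 2.1; the green band runs from 1.82 to 2.38. The foot is spring loaded: 0.9 N at first touch, 1.2 N more per mm, about 2.7 N at the zero mark, and solid after 4 mm.
- tile: Loose master tile, buff body with blue glaze, 98 x 98 x 10 mm, lying flat on the anvil; origin at the centre of its underside.
- cup: Loose grey clay cup, 72 mm diameter, 85 mm high; origin at the centre of its underside. To be left alone.
- figure: Loose grey clay figure, 52 mm diameter, 98 mm high; origin at the centre of its underside. To be left alone.
- brush: Loose brush with wooden handle, about 200 mm long, lying on the bench. To be left alone.
- strip: Loose wooden guide strip, 280 x 30 x 8 mm, lying on the bench; origin at the centre of its underside. To be left alone.
Things that resemble listed ones, but are neither listed nor needed, are in the scene too. Of the things that look like the stand, the larger one is meant. Leave any turquoise look-alike of the tile alone.

How it is judged:
By the outcome, as a careful person would: the job done as asked, in the order asked, and still so for the second after the job is handed in, with the robot touching nothing.
It also fails if it takes over 72 s, if anything falls off the work surface, if the arm or the gripper's body presses on something with over 40 N, if the wrist force passes 120 N, or if a joint passes its speed limit or range.

## Working session

There is one attempt and no reset: what is moved stays moved. The work goes in short steps, Python scripts to look and compute and a shell command to move; the robot and the scene stay as the last step left them, time stands still between calls to the robot, and variables do not carry over. Pictures are saved under pics/ and viewed, and the job is handed in when it is done.

```bash
mkdir -p pics; python3 - <<'E'
from plant import *
import cv2
s=state();print(s)
for n in("scene","top","wrist"):
    p=camera_params(n);print(n,p)
    im,d=grab_frame(n)
    import numpy as np
    np.savez(f"pics/{n}0.npz",im=im,d=d,**p)
    cv2.imwrite(f"pics/{n}0.png",im[:,:,::-1])
E
```

```text
{'time': 0.0, 'joint_positions': array([-1.33981062e+00,  4.87161603e-02,  9.75914914e-02,  1.62197119e+00,
        1.19036364e-05,  1.44302756e+00]), 'joint_velocities': array([ 0.00024317, -0.00221936,  0.00022691, -0.000573  ,  0.00136115,
        0.00054747]), 'joint_torque': array([ 9.87407361e-05, -3.38777304e+01,  3.20016432e+01,  2.00445374e-02,
       -4.66564779e-05, -3.59677472e-06]), 'eef_pos': array([ 0.18418992, -0.49093846,  0.209432  ]), 'tcp_rot': array([-1.35624313,  0.94218349, -0.93937609]), 'contact_force': array([-0.5626856 ,  0.07872828,  0.14540021]), 'moment': array([-0.0057053 ,  0.05544121, -0.01653875]), 'grip_width': 1.0008942872917908}
scene {'mtx': array([[365.0913245 ,   0.        , 254.34836144],
       [  0.        , 365.0913245 , 192.06995788],
       [  0.        ,   0.        ,   1.        ]]), 'rvec': array([ 1.39160156,  1.99465297, -0.97936271]), 'tvec': array([ 0.18371015, -0.17062023,  1.47421519])}
top {'mtx': array([[406.612634  ,   0.        , 253.64289787],
       [  0.        , 406.612634  , 188.46982834],
       [  0.        ,   0.        ,   1.        ]]), 'rvec': array([ 2.04901069, -2.15405035,  0.25185406]), 'tvec': array([-0.0018727 ,  0.58501474,  1.17829789])}
wrist {'mtx': array([[290.89260181,   0.        , 252.09247406],
       [  0.        , 290.89260181, 191.63655281],
       [  0.        ,   0.        ,   1.        ]]), 'rvec': array([-2.34887223,  1.62704382,  0.27565734]), 'tvec': array([-0.52368874, -0.04175211,  0.38196852])}
```

View pics/scene0.png

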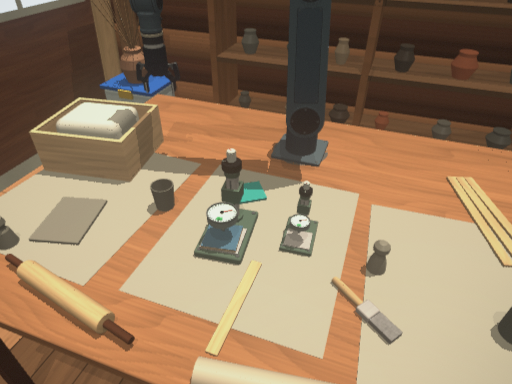

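View pics/top0.png

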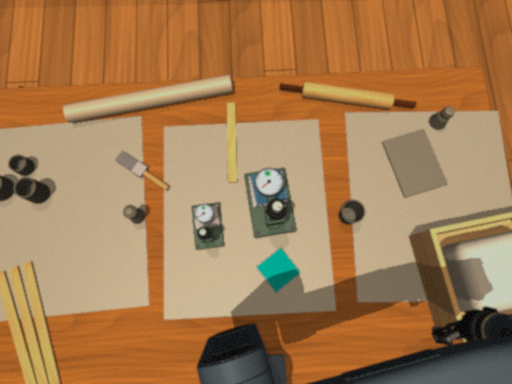

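View pics/wrist0.png

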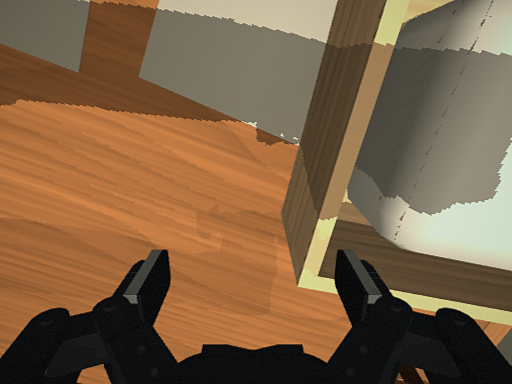

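Candidates for the stand: the large gauge (top 271,201; scene 228,220) and the small look-alike (top 208,226; scene 300,230). The turquoise tile look-alike is at top (278,269). I choose the larger gauge and check it in a crop.

```bash
cat > h.py <<'E'
import numpy as np,cv2
def load(n):
    f=np.load(n);return f['im'],f['d'],dict(mtx=f['mtx'],rvec=f['rvec'],tvec=f['tvec'])
def snap(n,f):
    from plant import grab_frame,camera_params
    p=camera_params(n);im,d=grab_frame(n);np.savez(f"pics/{f}.npz",im=im,d=d,**p);cv2.imwrite(f"pics/{f}.png",im[:,:,::-1]);return im,d,p
def cloud(d,p):
    R=cv2.Rodrigues(p['rvec'])[0];v,u=np.indices(d.shape);K=p['mtx']
    c=np.stack([(u-K[0,2])/K[0,0]*d,(v-K[1,2])/K[1,1]*d,d],-1)
    return (c-p['tvec'].ravel())@R
def ray(uv,p):
    R=cv2.Rodrigues(p['rvec'])[0];q=np.linalg.inv(p['mtx'])@[uv[0],uv[1],1]
    return -R.T@p['tvec'].ravel(),R.T@q
def onplane(uv,p,z):
    o,r=ray(uv,p);return o+r*(z-o[2])/r[2]
def two(uv1,p1,uv2,p2):
    o1,r1=ray(uv1,p1);o2,r2=ray(uv2,p2);t=np.linalg.lstsq(np.stack([r1,-r2],1),o2-o1,rcond=None)[0]
    a=o1+r1*t[0];b=o2+r2*t[1];return (a+b)/2,np.linalg.norm(a-b)
def proj(x,p):
    return cv2.projectPoints(np.atleast_2d(np.array(x,float)),p['rvec'],p['tvec'],p['mtx'],None)[0][:,0]
def crop(im,x0,y0,x1,y1,k,f):
    cv2.imwrite(f"pics/{f}.png",cv2.resize(im[y0:y1,x0:x1],None,fx=k,fy=k,interpolation=cv2.INTER_CUBIC)[:,:,::-1])
E
python3 - <<'E'
from h import *
im,d,p=load('pics/top0.npz');crop(im,235,155,310,250,6,'c1')
im2,d2,p2=load('pics/scene0.npz');crop(im2,185,140,275,265,4.8,'c2')
X=cloud(d,p);X2=cloud(d2,p2)
for X_,n in((X,'top'),(X2,'scene')):
    m=(X_[...,2]>.2)&(X_[...,2]<.27)&(X_[...,0]>.2)&(X_[...,0]<.6)&(abs(X_[...,1])<.3)
    q=X_[m];
    for lo,hi in((.2,.215),(.216,.226),(.227,.25),(.25,.27)):
        a=q[(q[:,2]>lo)&(q[:,2]<hi)];print(n,lo,len(a),a.mean(0) if len(a) else'',a[:,2].max() if len(a) else '',(a[:,:2].max(0)+a[:,:2].min(0))/2 if len(a) else '')
E
```

```text
top 0.2 25 [ 0.41237359 -0.0607956   0.20902427] 0.21416079350915845 [ 0.35739686 -0.04892161]
top 0.216 240 [ 0.48715169 -0.08457173  0.22093437] 0.22546064575880875 [ 0.3608415  -0.05139188]
top 0.227 34 [ 0.36053692 -0.04617467  0.23821556] 0.24944448059198043 [ 0.35293247 -0.0410523 ]
top 0.25 90 [ 0.44328799 -0.07128384  0.25546116] 0.26875789894272756 [ 0.35114596 -0.0414591 ]
scene 0.2 139 [ 0.41108204 -0.04810904  0.20769894] 0.21499480197794385 [ 0.36163317 -0.02833402]
scene 0.216 184 [ 0.44566724 -0.06351156  0.22070582] 0.22577905751526922 [ 0.36100718 -0.03646684]
scene 0.227 146 [ 0.33730615 -0.03351957  0.23842916] 0.2497451982345414 [ 0.35435087 -0.02968767]
scene 0.25 121 [ 0.32003386 -0.02980909  0.25771062] 0.269882552602183 [ 0.3532961  -0.02836036]
```

View pics/c1.png

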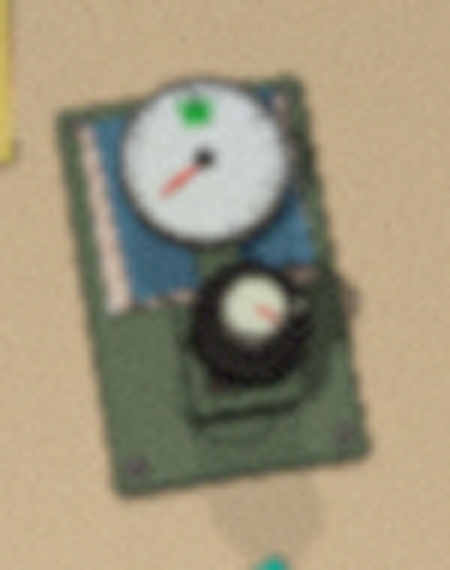

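View pics/c2.png

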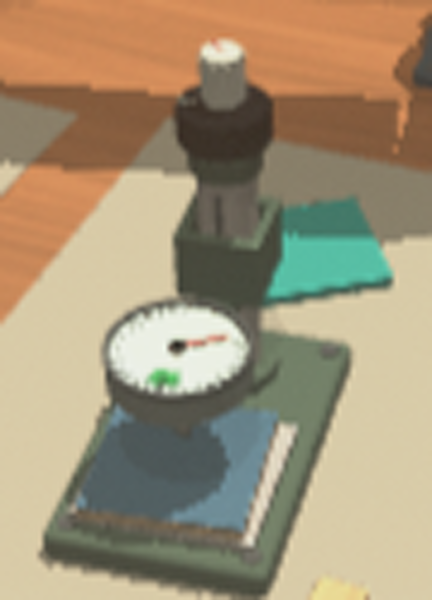

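The crop shows the larger gauge with the blue tile. Its dial is at top about (269,181), and the knob pair at about (277,207). Now I measure it.

```bash
python3 - <<'E'
from h import *
im,d,p=load('pics/top0.npz');X=cloud(d,p)
im2,d2,p2=load('pics/scene0.npz');X2=cloud(d2,p2)
# base green corners from c1
for c in((62,112),(298,78),(365,455),(118,492)):
    uv=(235+(c[0]+.5)/6-.5,155+(c[1]+.5)/6-.5);print(onplane(uv,p,.022))
# silver/top cap: centre
cap=(235+254/6,155+306/6);cap2=(185+222/4.8,140+51/4.8)
print('cap',two(cap,p,cap2,p2), onplane(cap,p,.256))
dial=(235+205/6,155+158/6);dial2=(185+177/4.8,140+346/4.8)
print('dial',two(dial,p,dial2,p2))
for X_,D in((X,'t'),(X2,'s')):
    m=(abs(X_[...,0]-.36)<.25)&(abs(X_[...,1]+.04)<.1)
    q=X_[m]
    h=np.histogram(q[:,2],bins=np.arange(-.01,.27,.004))
    print(D,[(round(b,3),int(n)) for n,b in zip(*h) if n>15])
# axis points along fine top
q=X[(X[...,2]>.248)&(X[...,2]<.262)&(abs(X[...,0]-.36)<.25)&(abs(X[...,1]+.04)<.1)]
print(len(q),q.mean(0),q.min(0),q.max(0))
q=X2[(X2[...,2]>.228)&(X2[...,2]<.262)&(abs(X2[...,0]-.36)<.25)&(abs(X2[...,1]+.04)<.1)]
print(len(q),q.mean(0),q.min(0),q.max(0))
q=X[(X[...,2]>.217)&(X[...,2]<.226)&(abs(X[...,0]-.36)<.1)&(abs(X[...,1]+.04)<.1)]
print(len(q),q.mean(0),q.min(0),q.max(0))
E
```

```text
[ 0.64650071 -0.00625589  0.022     ]
[ 0.65910171 -0.13361854  0.022     ]
[ 0.45484926 -0.15459129  0.022     ]
[ 0.4421166  -0.02591595  0.022     ]
cap (array([ 0.49091884, -0.08596831,  0.25329523]), np.float64(0.0024198601808816974)) [ 0.49084222 -0.08692007  0.256     ]
dial (array([ 0.59064887, -0.0758269 ,  0.12035971]), np.float64(0.002772123941537245))
t [(np.float64(-0.01), 69), (np.float64(-0.006), 1523), (np.float64(-0.002), 3820), (np.float64(0.002), 1477), (np.float64(0.006), 572), (np.float64(0.01), 336), (np.float64(0.014), 130), (np.float64(0.018), 410), (np.float64(0.022), 297), (np.float64(0.026), 91), (np.float64(0.03), 67), (np.float64(0.034), 105), (np.float64(0.038), 126), (np.float64(0.042), 37), (np.float64(0.094), 16), (np.float64(0.114), 95), (np.float64(0.118), 272), (np.float64(0.122), 133), (np.float64(0.138), 50), (np.float64(0.142), 33), (np.float64(0.214), 28), (np.float64(0.218), 142), (np.float64(0.222), 83), (np.float64(0.25), 30), (np.float64(0.254), 53)]
s [(np.float64(-0.006), 509), (np.float64(-0.002), 2782), (np.float64(0.002), 264), (np.flo
[... 934 characters left out ...]
8), 138), (np.float64(0.222), 52), (np.float64(0.226), 37), (np.float64(0.23), 41), (np.float64(0.234), 39), (np.float64(0.238), 37), (np.float64(0.242), 43), (np.float64(0.246), 40), (np.float64(0.25), 43), (np.float64(0.254), 60), (np.float64(0.258), 29), (np.float64(0.262), 29)]
104 [ 0.41545556 -0.0583613   0.25492063] [ 0.18967314 -0.09688333  0.24817506] [0.50190685 0.05961187 0.2618264 ]
354 [ 0.29326911 -0.01023827  0.245128  ] [ 0.18801374 -0.09572338  0.22820905] [0.50866582 0.05981608 0.26198986]<stdin>:23: RuntimeWarning: Mean of empty slice.
  ret = um.true_divide(
Traceback (most recent call last):
ValueError: zero-size array to reduction operation minimum which has no identity
```

```bash
python3 - <<'E'
from h import *
from scipy.spatial.transform import Rotation as Ro
T=np.array([-1.35624313,  0.94218349, -0.93937609]);tp=np.array([0.18418992, -0.49093846,  0.209432])
R=Ro.from_rotvec(T).as_matrix();print('tool axes cols\n',R.round(3))
for n in('wrist','scene','top'):
    im,d,p=load(f'pics/{n}0.npz');C=cv2.Rodrigues(p['rvec'])[0];o=-C.T@p['tvec'].ravel()
    print(n,'pos',o,'fwd',C[2],'right',C[0])
    if n=='wrist':print('cam in tool',R.T@(o-tp),R.T@C.T)
    if n=='scene':print('elev to foot',np.degrees(np.arctan2(o[2]-.05,np.hypot(o[0]-.59,o[1]+.076))))
E
```

```text
tool axes cols
 [[ 0.351 -0.001  0.936]
 [-0.936  0.002  0.351]
 [-0.002 -1.     0.   ]]
wrist pos [ 0.26380479 -0.46140006  0.37337662] fwd [-0.30599286 -0.11214999 -0.94540507] right [ 0.35111042 -0.93633054 -0.00256802]
cam in tool [-7.80422792e-05 -1.63918980e-01  8.49673258e-02] [[ 9.99999958e-01  9.71236654e-05 -2.71945074e-04]
 [ 2.88751553e-04 -3.26176720e-01  9.45308767e-01]
 [ 3.10970019e-06 -9.45308806e-01 -3.26176734e-01]]
scene pos [1.26275211 0.25769064 0.75843506] fwd [-0.74814566 -0.26723847 -0.60733983] right [-0.34174933  0.93976144  0.0074717 ]
elev to foot 43.33084553049178
top pos [ 0.29902615 -0.01480607  1.28101359] fwd [ 0.22881962 -0.0130685  -0.97338112] right [-0.05013937 -0.99874091  0.00162236]
```

```bash
python3 -m pendant '[{"tx":3,"ty":1.2,"spin":0.145},{"tx":4,"ty":1.6,"spin":0.145},{"tx":4,"ty":1.6,"spin":0.145},{"tx":4,"ty":1.6,"spin":0.145},{"tx":4,"ty":1.6,"spin":0.145},{"tx":4,"ty":1.6,"spin":0.145},{"tx":4,"ty":1.6,"spin":0.145},{"tx":4,"ty":1.6,"spin":0.145}]' 1 40
python3 -m pendant '[{"tx":3,"ty":1.1,"spin":0.145},{"tx":3,"ty":1,"spin":0.145},{"tz":-2,"spin":0.145},{"tz":-2,"spin":0.145},{"tz":-2,"spin":0.145},{"spin":0.145},{"spin":0.145},{"spin":0.145}]'
python3 -m pendant '[{"spin":0.145},{"spin":0.145},{"spin":0.145},{"spin":0.145},{"spin":0.145},{},{}]'
```

```text
schema error: expected keys tx, ty, tz, spin
schema error: expected keys tx, ty, tz, spin
schema error: expected keys tx, ty, tz, spin
```

```bash
python3 - <<'E'
from h import *
snap('wrist','w1');
im=snap('scene','s1')[0]; crop(im,185,140,275,265,4.8,'s1c')
E
```

```text
(no output)
```

View pics/w1.png

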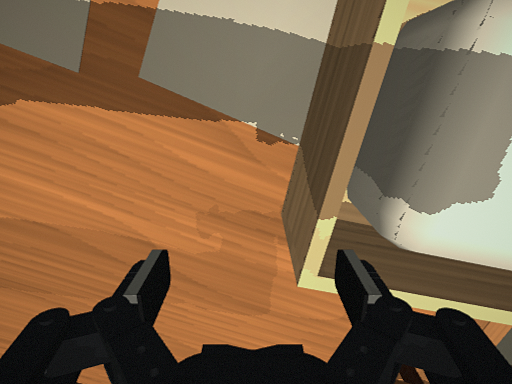

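View pics/s1.png

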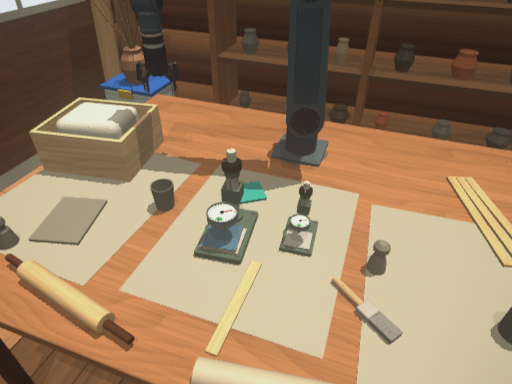

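All four keys are required in every row, so nothing moved. I'm repeating the move with full rows.

```bash
python3 -m pendant '[{"tx":3,"ty":1.2,"tz":0,"spin":0.145},{"tx":4,"ty":1.6,"tz":0,"spin":0.145},{"tx":4,"ty":1.6,"tz":0,"spin":0.145},{"tx":4,"ty":1.6,"tz":0,"spin":0.145},{"tx":4,"ty":1.6,"tz":0,"spin":0.145},{"tx":4,"ty":1.6,"tz":0,"spin":0.145},{"tx":4,"ty":1.6,"tz":0,"spin":0.145},{"tx":4,"ty":1.6,"tz":0,"spin":0.145}]' 1 40
python3 -m pendant '[{"tx":3,"ty":1.1,"tz":0,"spin":0.145},{"tx":3,"ty":1,"tz":0,"spin":0.145},{"tx":0,"ty":0,"tz":-2,"spin":0.145},{"tx":0,"ty":0,"tz":-2,"spin":0.145},{"tx":0,"ty":0,"tz":-2,"spin":0.145},{"tx":0,"ty":0,"tz":0,"spin":0.145},{"tx":0,"ty":0,"tz":0,"spin":0.145},{"tx":0,"ty":0,"tz":0,"spin":0.145}]'
python3 -m pendant '[{"tx":0,"ty":0,"tz":0,"spin":0.145},{"tx":0,"ty":0,"tz":0,"spin":0.145},{"tx":0,"ty":0,"tz":0,"spin":0.145},{"tx":0,"ty":0,"tz":0,"spin":0.145},{"tx":0,"ty":0,"tz":0,"spin":0.145},{"tx":0,"ty":0,"tz":0,"spin":0}]'
python3 - <<'E'
from h import *
snap('wrist','w2');
E
```

```text
time: 1.05
eef_pos: [0.4959, -0.3666, 0.2104]
tcp_rot: [-1.571, 0.036, -0.036]
contact_force: [0.2, 0.9, -0.2]
grip_width: 0.998
time: 1.85
eef_pos: [0.554, -0.3463, 0.1497]
tcp_rot: [-1.39, -0.866, 0.867]
contact_force: [0.2, 0.5, -0.7]
grip_width: 1.003
time: 2.45
eef_pos: [0.5542, -0.3465, 0.1502]
tcp_rot: [-1.073, -1.399, 1.399]
contact_force: [-0.1, -1.0, 0.4]
grip_width: 1.0
```

View pics/w2.png

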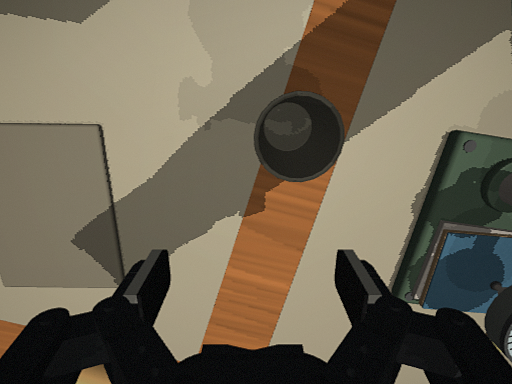

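```bash
python3 - <<'E'
from h import *
im,d,p=load('pics/w2.npz'); crop(im,402,200,512,360,5,'w2c')
print(proj([[.5905,-.0763,z] for z in (.04,.05,.06,.065,.07,.12)],p))
E
```

```text
[[479.88433715 271.98212933]
 [486.8089884  277.46971039]
 [494.16726237 283.30092462]
 [498.02193853 286.35564132]
 [502.00120584 289.50909283]
 [550.23148579 327.73016145]]
```

View pics/w2c.png

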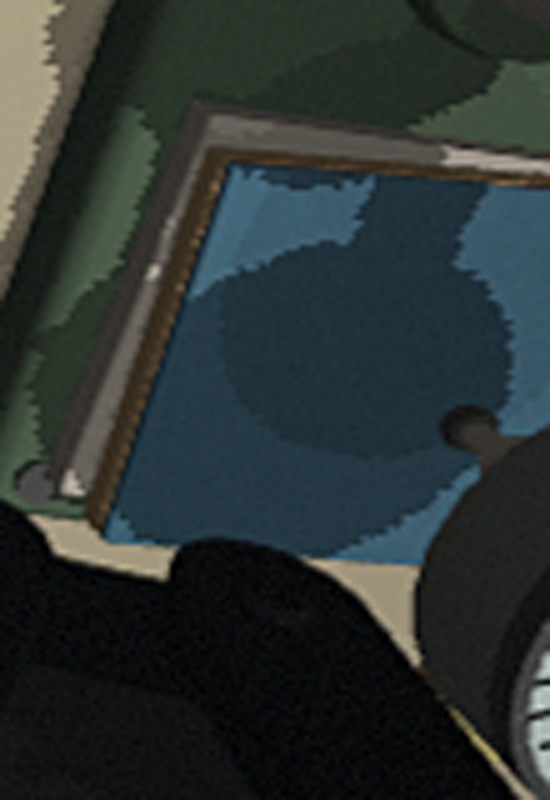

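```bash
python3 - <<'E'
from h import *
im,d,p=load('pics/w2.npz');im2,d2,p2=load('pics/scene0.npz');im3,d3,p3=load('pics/top0.npz')
print(proj([[.4548,-.1546,.022],[.659,-.1336,.022]],p))
ax=np.array([-.9954,-.0955]);ay=np.array([.0955,-.9954]) 
c=np.array([.5506,-.0801]);
# anvil corners -40 +-50, +-55 ; z .03
for z,s in((.03,(-90,10)),(.022,(-105,105))):
  for a in s:
    for b in ((-55,55) if z>.025 else (-67.5,67.5)):
      w=[*(c+ax*a*1e-3+ay*b*1e-3),z];print(a,b,np.round(w,4),proj([w],p).round(1),proj([w],p2).round(1))
# cup estimate etc depth cluster
for uv in((449,232.6),(423,305)):print('tile corner',onplane(uv,p,.04), (np.array(onplane(uv,p,.04)[:2])-c)@np.array([ax,ay]).T)
print('disc depth',d[283:289,493:500])
E
```

```text
[[464.62093908 130.80202643]
 [398.25014974 299.35605633]]
-90 -55 [ 0.6349 -0.0168  0.03  ] [[499.6 308.6]] [[236.3 252.5]]
-90 55 [ 0.6454 -0.1263  0.03  ] [[412.  296.1]] [[198.  244.9]]
10 -55 [ 0.5354 -0.0263  0.03  ] [[539.9 235. ]] [[246.2 228. ]]
10 55 [ 0.5459 -0.1358  0.03  ] [[444.  219.8]] [[210.5 221.4]]
-105 -67.5 [ 0.6487 -0.0029  0.022 ] [[498.6 315.1]] [[239.2 259.5]]
-105 67.5 [ 0.6616 -0.1373  0.022 ] [[394.6 300.4]] [[192.  249.9]]
105 -67.5 [ 0.4396 -0.0229  0.022 ] [[589.3 150.2]] [[258.2 210.4]]
105 67.5 [ 0.4525 -0.1573  0.022 ] [[463.3 127.8]] [[217.2 203.3]]
tile corner [ 0.55542161 -0.13204467  0.04      ] [0.00016129 0.05216619]
tile corner [ 0.64749368 -0.11717622  0.04      ] [-0.09290719  0.04615901]
disc depth [[0.30134985 0.29954836 0.30004126 0.29850772 0.29799613 0.29773107
  0.29900745]
 [0.30079377 0.29954457 0.29974794 0.29961425 0.29977983 0.29874653
  0.29870206]
 [0.3004324  0.30032715 0.2995263  0.29935256 0.29739472 0.29747528
  0.29811212]
 [0.30096415 0.3001008  0.29966494 0.29799795 0.2978853  0.29635108
  0.2955307 ]
 [0.30167115 0.30000278 0.29961732 0.2975102  0.29675782 0.2965184
  0.29587546]
 [0.2992972  0.30100164 0.2994538  0.29738697 0.29576924 0.29593232
  0.29410428]]
```

```bash
python3 - <<'E'
from h import *
im,d,p=load('pics/w2.npz');crop(im,402,120,482,240,5,'w2d')
E
```

```text
(no output)
```

View pics/w2d.png

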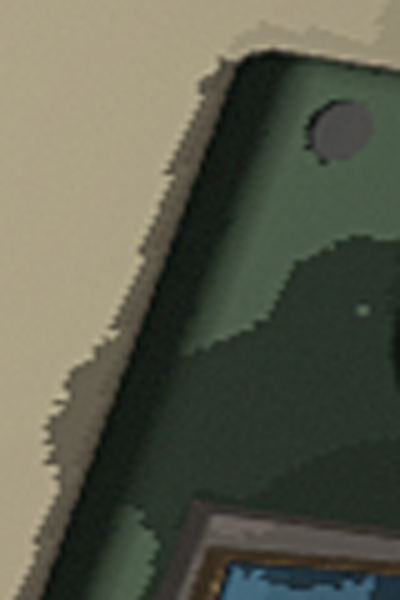

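```bash
python3 - <<'E'
from h import *
im,d,p=load('pics/w2.npz');X=cloud(d,p)
print((X[278:296,484:506,2]*1e3).round().astype(int))
print('tile z',np.median(X[250:280,460:480,2]), 'bench',np.median(X[100:110,230:250,2]),'xy foot',X[285,495])
E
```

```text
[[ 40  42  40  40  41  40  41  41  40  41  41  41  41  40  40  39  41  41
   41  41  40  40]
 [ 40  40  41  41  41  40  42  41  41  42  41  41  42  40  40  40  41  41
   41  41  41  41]
 [ 40  41  41  41  41  41  41  40  40  41  40  40  41  40  40  41  40  41
   40  41  41  41]
 [ 40  40  40  41 314  40  41  39  40  60  60  61  60  60  59  40  40  40
   41  41  42  40]
 [ 40  41  41  42  41  40  42  40  59  60  61  61  62  62  63  61  41  40
   40  41  42  40]
 [ 40  41  40  40  39  41  39  60  60  60  62  61  63  63  63  62  63  40
   41  41  40  41]
 [ 40  41  40  40  41  42  60  60  61  61  62  62  62  62  63  63  62  63
   40  40  41  41]
 [ 40  40  40  40  40  40  59  60  61  62  62  63  63  64  64  64  64  62
   41  41  41  41]
 [ 41  41  39  41  40  42  60  61  62  62  62  63  64  64  66  66  66  66
   41  39  40  41]
 [ 40  40  40  41  41  40  40  60  62  61  63  63  65  66  66  66  65  67
  314  71  71  70]
 [ 42  40  40  41  40  41  40  41  61  64  62  64  65  67  67  68  69  71
   71  72  73  72]
 [ 40  42  40  40  41  39  41  40  40  62  64  62  65  66  67  67  71  72
   72  73  74 101]
 [ 41  40  41  41  40  40  41  40  40  41  41  61  62  66  67  71  72  73
   73 101 102 102]
 [ 40  40  42  40  41  40  41  41  40  41  40  40  41  41  71  72  72  74
  102 102 103 103]
 [ 41  41  40  41  41  40  41  41  39  40  40  40  40  41  71  72  73 101
  103 103 104 103]
 [ 41  40  40  42  41  40  40  43  41  40  41  39  41  40  71  73 101 102
  103 103 104 104]
 [ 42  42  40  40  40  41  40  41  40  40  41  39  41  39  73 102 102 103
  104 103 106 105]
 [ 40  41  41  41  40  40  40  41  41  41  41  42  40  40 103 103 104 104
  104 105 107 106]]
tile z 0.04067856135812789 bench 0.0012567795970155396 xy foot [ 0.59095383 -0.07734412  0.06257521]
```

```bash
python3 -m pendant '[{"tx":0,"ty":0,"tz":3.5,"spin":0.142},{"tx":0,"ty":0,"tz":4,"spin":0.142},{"tx":0,"ty":0,"tz":4,"spin":0.142},{"tx":0,"ty":2,"tz":3.5,"spin":0.142},{"tx":-0.8,"ty":3,"tz":0,"spin":0.142},{"tx":-0.8,"ty":3,"tz":0,"spin":0.142},{"tx":-0.8,"ty":3,"tz":0,"spin":0.142},{"tx":-0.8,"ty":3,"tz":0,"spin":0.142}]'
python3 -m pendant '[{"tx":-0.8,"ty":3,"tz":0,"spin":0.142},{"tx":-0.8,"ty":3,"tz":0,"spin":0.142},{"tx":-0.8,"ty":3,"tz":0,"spin":0.142},{"tx":-0.7,"ty":3,"tz":0,"spin":0.142},{"tx":0,"ty":0.05,"tz":0,"spin":0.142},{"tx":0,"ty":0,"tz":0,"spin":0.142},{"tx":0,"ty":0,"tz":0,"spin":0.142},{"tx":0,"ty":0,"tz":0,"spin":0.142}]'
python3 -m pendant '[{"tx":0,"ty":0,"tz":0,"spin":0}]'
python3 - <<'E'
from h import *
from plant import state
s=state();print(s['joint_positions'],s['eef_pos'])
im,d,p=snap('wrist','w3');X=cloud(d,p)
np.set_printoptions(precision=4,suppress=True)
for lo,hi in((.25,.262),(.217,.227),(.112,.13)):
    m=(X[...,2]>lo)&(X[...,2]<hi)&(np.hypot(X[...,0]-.53,X[...,1]+.08)<.12);q=X[m]
    if hi<.2: c=q
    v,u=np.where(m);print(lo,len(q),np.median(q[:,2]),(q.max(0)+q.min(0))/2,q.max(0)-q.min(0),q.mean(0))
    (cx,cy),r=cv2.minEnclosingCircle(q[:,:2].astype(np.float32));print('   circ',cx,cy,r)
E
```

```text
time: 3.3
eef_pos: [0.522, -0.2055, 0.3007]
tcp_rot: [-0.182, -2.133, 2.133]
contact_force: [0.2, -0.4, 0.3]
grip_width: 0.997
time: 4.1
eef_pos: [0.4913, -0.0859, 0.3007]
tcp_rot: [-0.86, 1.639, -1.639]
contact_force: [-0.2, 0.8, -0.2]
grip_width: 0.999
time: 4.2
eef_pos: [0.4913, -0.086, 0.3007]
tcp_rot: [-0.856, 1.643, -1.643]
contact_force: [0.2, 0.1, 0.6]
grip_width: 0.999
[-3.07773477e-01  2.33667905e-02  2.55794023e-01  1.80313091e+00
  1.11158755e-05 -2.83939721e+00] [ 0.49130139 -0.08596955  0.3006547 ]
0.25 828 0.2563139948720813 [ 0.4927 -0.0861  0.2543] [0.0258 0.0254 0.0084] [ 0.4938 -0.0868  0.2559]
   circ 0.4926685094833374 -0.0859946608543396 0.013186792843043804
0.217 1825 0.22233290783305307 [ 0.4926 -0.0862  0.2221] [0.056  0.0552 0.0098] [ 0.4985 -0.0902  0.2221]
   circ 0.4926200807094574 -0.08609974384307861 0.028438793495297432
0.112 4851 0.12133999539506436 [ 0.5531 -0.075   0.1211] [0.1618 0.0839 0.0178] [ 0.5907 -0.0761  0.1217]
   circ 0.5519058704376221 -0.08776500076055527 0.08434513211250305
```

View pics/w3.png

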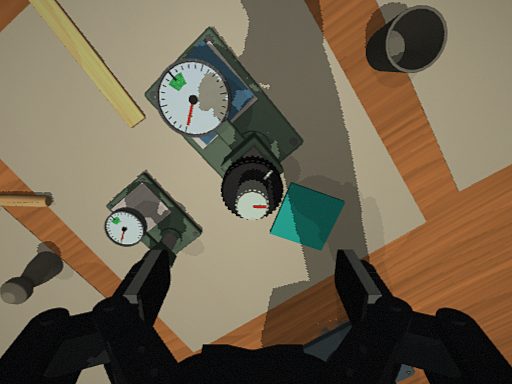

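```bash
python3 -m pendant '[{"tx":0.13,"ty":0,"tz":-2.5,"spin":0},{"tx":0,"ty":0,"tz":-3,"spin":0},{"tx":0,"ty":0,"tz":-3,"spin":0},{"tx":0,"ty":0,"tz":-0.95,"spin":0},{"tx":0,"ty":0,"tz":0,"spin":0}]'
python3 -m pendant '[{"tx":0,"ty":0,"tz":0,"spin":0},{"tx":0,"ty":0,"tz":0,"spin":0},{"tx":0,"ty":0,"tz":0,"spin":0},{"tx":0,"ty":0,"tz":0,"spin":0},{"tx":0,"ty":0,"tz":0,"spin":0},{"tx":0,"ty":0,"tz":0,"spin":0}]' 0.5 50
python3 - <<'E'
from h import *
from plant import state
im,d,p=snap('wrist','w4');snap('scene','s4');print(state())
crop(im,110,60,410,384,2,'w4c')
E
```

```text
time: 4.75
eef_pos: [0.4914, -0.0857, 0.2044]
tcp_rot: [-0.859, 1.646, -1.641]
contact_force: [-0.4, -0.2, -0.4]
grip_width: 1.0
time: 5.35
eef_pos: [0.4928, -0.0861, 0.2064]
tcp_rot: [-0.857, 1.641, -1.641]
contact_force: [-0.0, -0.9, -0.6]
grip_width: 0.501
{'time': 5.45, 'joint_positions': array([-3.07115876e-01, -1.78179124e-02,  2.37251324e-02,  1.61230574e+00,
        5.24927610e-05, -2.84129509e+00]), 'joint_velocities': array([ 2.05394399e-05,  5.32782465e-05, -5.86173209e-03, -4.68777056e-04,
       -6.09002591e-05,  1.43705453e-03]), 'joint_torque': array([ 8.41109359e-04, -3.14191711e+01,  3.21066856e+01, -5.00325896e-04,
        1.05120416e-04,  4.43715280e-04]), 'eef_pos': array([ 0.49266287, -0.08604576,  0.20614638]), 'tcp_rot': array([-0.85775076,  1.64092361, -1.64089931]), 'contact_force': array([-0.03765443,  0.54525487, -0.54135812]), 'moment': array([ 0.01396031,  0.05391366, -0.0309185 ]), 'grip_width': 0.4958574993463218}
```

View pics/w4.png

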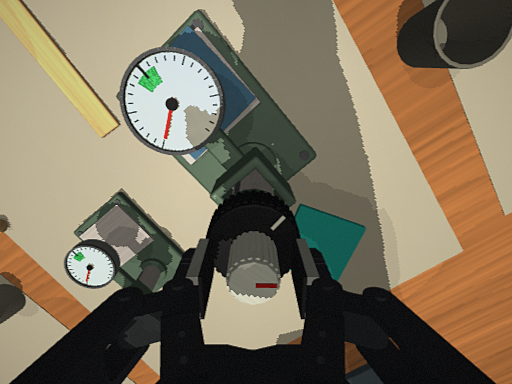

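View pics/s4.png

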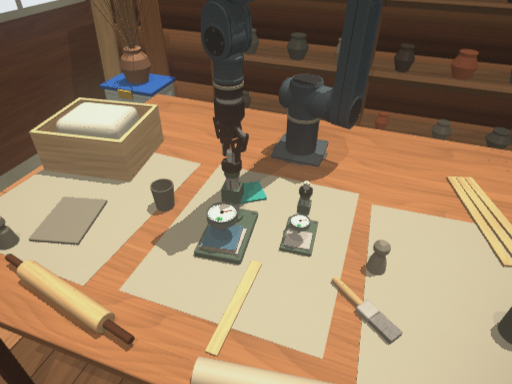

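```bash
python3 -m pendant '[{"tx":0,"ty":0,"tz":0,"spin":0},{"tx":0,"ty":0,"tz":0,"spin":0},{"tx":0,"ty":0,"tz":0,"spin":0},{"tx":0,"ty":0,"tz":0,"spin":0}]' 0 50
python3 - <<'E'
from h import *
from plant import state
im,d,p=snap('wrist','w5');print(state()['grip_width'],state()['contact_force'])
crop(im,160,160,350,384,2.6,'w5c')
E
```

```text
time: 5.85
eef_pos: [0.4925, -0.0863, 0.2063]
tcp_rot: [-0.858, 1.641, -1.642]
contact_force: [-1.4, -1.2, 1.8]
grip_width: 0.296
0.28622326502222856 [-1.12827595 -1.00976021  1.08052318]
```

View pics/w5c.png

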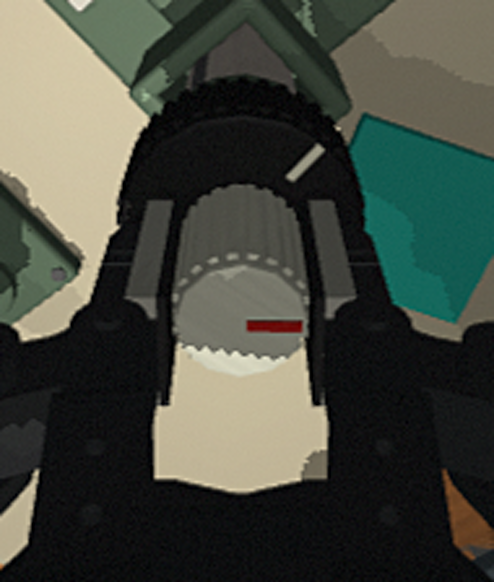

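```bash
python3 - <<'E'
from h import *
im,d,p=load('pics/w5.npz');X=cloud(d,p)
np.set_printoptions(precision=4,suppress=True,linewidth=200)
for cx,cy in((155,205),(150,250),(145,295),(150,320),(135,180),(240,150),(240,250),(250,300),(105,270),(320,210),(335,290)):
    u=160+int(cx/2.6);v=160+int(cy/2.6);print(cx,cy,(u,v),d[v,u],X[v,u],im[v,u])
im,d,p=load('pics/w3.npz');X=cloud(d,p)
for u,v in((165,252),(135,295),(125,310),(340,252),(370,295)):print(u,v,X[v,u],d[v,u])
E
```

```text
155 205 (219, 238) 0.15334947 [ 0.5122 -0.0779  0.2332] [67 69 63]
150 250 (217, 256) 0.13535024 [ 0.5121 -0.0792  0.252 ] [69 69 64]
145 295 (215, 273) 0.124043286 [ 0.5111 -0.0791  0.2642] [60 59 55]
150 320 (217, 283) 0.11631293 [ 0.5108 -0.0811  0.2721] [18 18 20]
135 180 (211, 229) 0.16320443 [ 0.5154 -0.0733  0.2227] [15 14 14]
240 150 (252, 217) 0.16028225 [ 0.5085 -0.0965  0.2232] [18 17 17]
240 250 (252, 256) 0.13503857 [ 0.5029 -0.0926  0.2522] [74 73 67]
250 300 (256, 275) 0.1323958 [ 0.4963 -0.0903  0.2574] [118 119 106]
105 270 (200, 263) 0.13843647 [ 0.513  -0.0695  0.2504] [13 12 14]
320 210 (283, 240) 0.15147908 [ 0.4929 -0.1054  0.2352] [65 65 60]
335 290 (288, 271) 0.12470925 [ 0.4937 -0.105   0.2634] [62 62 58]
165 252 [ 0.5243 -0.056   0.3392] 0.14289705
135 295 [ 0.5263 -0.0549  0.3723] 0.11124068
125 310 [ 0.5272 -0.056   0.3819] 0.10171848
340 252 [ 0.4749 -0.1264  0.3388] 0.14319834
370 295 [ 0.475  -0.1286  0.3725] 0.110922575
```

```bash
python3 - <<'E'
from h import *
im,d,p=snap('scene','s5');crop(im,200,60,270,215,4,'s5c')
im,d,p=snap('top','t5');crop(im,235,155,310,250,6,'t5c')
E
```

View pics/s5c.png

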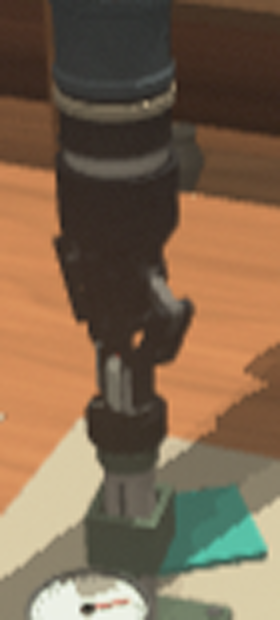

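The depth image shows the fingertips at about z 0.232 with the TCP reading 0.206. The pads stand about 25–35 mm higher than the text implies, and they were closing around the fine knob, so I'm opening again at once.

```bash
python3 -m pendant '[{"tx":0,"ty":0,"tz":0,"spin":0},{"tx":0,"ty":0,"tz":0,"spin":0},{"tx":0,"ty":0,"tz":0,"spin":0},{"tx":0,"ty":0,"tz":0,"spin":0}]' 1 20
python3 -m pendant '[{"tx":0,"ty":0,"tz":0,"spin":0},{"tx":0,"ty":0,"tz":0,"spin":0},{"tx":0,"ty":0,"tz":0,"spin":0},{"tx":0,"ty":0,"tz":0,"spin":0}]'
python3 - <<'E'
from h import *
from plant import state
im,d,p=snap('wrist','w6');print(state()['grip_width'],state()['eef_pos'])
X=cloud(d,p)
np.set_printoptions(precision=4,suppress=True,linewidth=200)
# points in tool frame: heights rel TCP of everything near jaw
from scipy.spatial.transform import Rotation as Ro
s=state();R=Ro.from_rotvec(s['tcp_rot']).as_matrix()
L=(X-s['eef_pos'])@R*1e3
for v in range(236,330,4):
    print(v,[tuple(L[v,u].round().astype(int)) for u in (125,135,145,155,165,173)])
E
```

```text
time: 6.4
eef_pos: [0.4928, -0.0859, 0.206]
tcp_rot: [-0.858, 1.641, -1.641]
contact_force: [-0.5, 0.2, 0.7]
grip_width: 0.948
time: 6.8
eef_pos: [0.4926, -0.0861, 0.2061]
tcp_rot: [-0.858, 1.641, -1.641]
contact_force: [-0.1, -0.3, 0.5]
grip_width: 1.002
1.0006915856184215 [ 0.49264714 -0.08608105  0.20611475]
236 [(np.int64(-171), np.int64(186), np.int64(-99)), (np.int64(-158), np.int64(186), np.int64(-99)), (np.int64(-144), np.int64(185), np.int64(-99)), (np.int64(-133), np.int64(190), np.int64(-102)), (np.int64(-122), np.int64(197), np.int64(-105)), (np.int64(-113), np.int64(204), np.int64(-109))]
240 [(np.int64(-173), np.int64(186), np.int64(-106)), (np.int64(-158), np.int64(184), np.int64(-104)), (np.int64(-145), np.int64(185), np.int64(-105)), (np.int64(-134), np.int64(191), np.int64(-108)), (np.int64(-120), np.int64(191), np.int64(-108)), (np.int64(-113), np.int64(203), np.int64(-115))]
244 [(np.int64(-172), np.int64(184), np.int64(-110)), (np.int64(-159), np.int64(185), np.int64(-111)), (np.int64(-146), np.int64(185), np.int64(-111)), (np.int64(-134), np.int64(189), np.int64
[... 5426 characters left out ...]
(-62), np.int64(-10)), (np.int64(-139), np.int64(204), np.int64(-257)), (np.int64(-126), np.int64(204), np.int64(-257))]
324 [(np.int64(-42), np.int64(-88), np.int64(12)), (np.int64(-39), np.int64(-88), np.int64(13)), (np.int64(-33), np.int64(-94), np.int64(18)), (np.int64(-155), np.int64(204), np.int64(-265)), (np.int64(-139), np.int64(205), np.int64(-266)), (np.int64(-127), np.int64(205), np.int64(-266))]
328 [(np.int64(-42), np.int64(-90), np.int64(13)), (np.int64(-36), np.int64(-95), np.int64(17)), (np.int64(-33), np.int64(-94), np.int64(17)), (np.int64(-157), np.int64(206), np.int64(-275)), (np.int64(-140), np.int64(204), np.int64(-273)), (np.int64(-128), np.int64(205), np.int64(-274))]
```

View pics/w6.png

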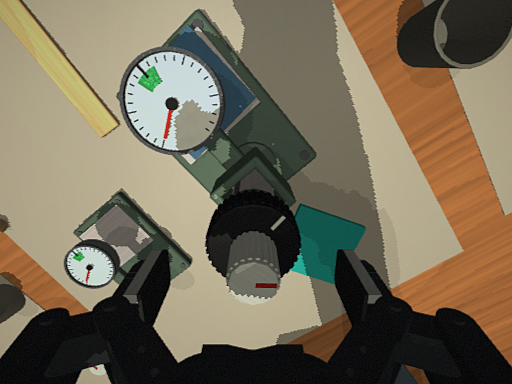

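```bash
python3 -m pendant '[{"tx":0,"ty":0,"tz":-1.2,"spin":0},{"tx":0,"ty":0,"tz":-1.2,"spin":0},{"tx":0,"ty":0,"tz":-1.2,"spin":0},{"tx":0,"ty":0,"tz":0,"spin":0}]'
python3 -m pendant '[{"tx":0,"ty":0,"tz":0,"spin":0},{"tx":0,"ty":0,"tz":0,"spin":0},{"tx":0,"ty":0,"tz":0,"spin":0},{"tx":0,"ty":0,"tz":0,"spin":0},{"tx":0,"ty":0,"tz":0,"spin":0}]' 0.45 50
python3 - <<'E'
from h import *
from plant import state
im,d,p=snap('wrist','w7');s=state();print(s['grip_width'],s['eef_pos'],s['contact_force'])
X=cloud(d,p);np.set_printoptions(precision=4,suppress=True,linewidth=200)
for u in range(196,216,3):print(u,X[225:300:8,u,2])
E
```

```text
time: 7.25
eef_pos: [0.4908, -0.0855, 0.1667]
tcp_rot: [-0.862, 1.646, -1.638]
contact_force: [-0.8, 0.4, -1.2]
grip_width: 0.998
time: 7.75
eef_pos: [0.4926, -0.0865, 0.1709]
tcp_rot: [-0.858, 1.64, -1.642]
contact_force: [-1.9, -1.3, 3.1]
grip_width: 0.638
0.6367257794814877 [ 0.49266198 -0.08649226  0.17095789] [-2.16150837 -1.36149923  4.25655372]
196 [0.0008 0.0008 0.2008 0.2093 0.2115 0.2199 0.221  0.2225 0.222  0.2183]
199 [0.0009 0.0006 0.2012 0.204  0.2193 0.2214 0.2221 0.2232 0.2226 0.2225]
202 [0.0023 0.0017 0.0011 0.2146 0.2208 0.2224 0.2241 0.2219 0.223  0.2229]
205 [0.0012 0.0011 0.2084 0.2213 0.2225 0.2223 0.2223 0.2237 0.222  0.2222]
208 [0.0008 0.0009 0.2133 0.2207 0.2223 0.2226 0.222  0.2227 0.2222 0.2227]
211 [0.0006 0.2069 0.2123 0.2212 0.2218 0.2225 0.2221 0.2236 0.222  0.2225]
214 [0.1419 0.2107 0.2206 0.2227 0.2229 0.2225 0.223  0.2226 0.2231 0.2222]
```

View pics/w7.png

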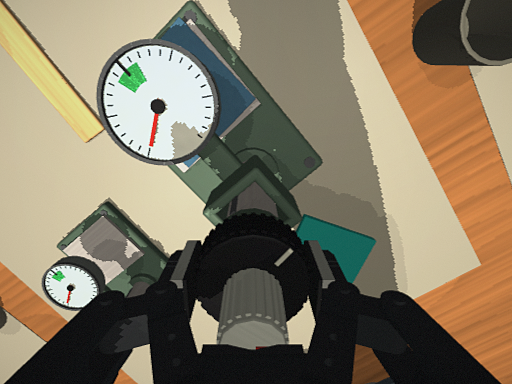

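```bash
python3 -m pendant '[{"tx":0,"ty":0,"tz":0,"spin":-0.05},{"tx":0,"ty":0,"tz":0,"spin":-0.1},{"tx":0,"ty":0,"tz":0,"spin":-0.13},{"tx":0,"ty":0,"tz":0,"spin":-0.13},{"tx":0,"ty":0,"tz":0,"spin":-0.1},{"tx":0,"ty":0,"tz":0,"spin":0}]' 0 60
python3 - <<'E'
from h import *
from plant import state
s=state();im,d,p=snap('wrist','w8');print(s['grip_width'],s['eef_pos'],s['contact_force'],s['moment'],s['joint_positions'][5])
X=cloud(d,p);m=(np.hypot(X[...,0]-.5925,X[...,1]+.0765)<.035)&(X[...,2]>.08)
v,u=np.where(m);print('dial z',np.median(X[m][:,2]),u.mean(),v.mean())
im,d,p=load('pics/w7.npz');X=cloud(d,p);m=(np.hypot(X[...,0]-.5925,X[...,1]+.0765)<.035)&(X[...,2]>.08)
print('dial z before',np.median(X[m][:,2]))
E
```

```text
time: 8.4
eef_pos: [0.4924, -0.0867, 0.171]
tcp_rot: [-0.454, 1.969, -1.972]
contact_force: [-4.4, -1.7, 5.5]
grip_width: 0.64
0.6404928646127892 [ 0.4923661  -0.08673108  0.17100473] [-4.4340909  -1.67396732  5.45470082] [-0.50857871  0.9033596  -0.38321346] -2.3304845920262474
dial z 0.11813157663498178 128.36075852576846 157.98394249885303
dial z before 0.1211790051727045
```

View pics/w8.png

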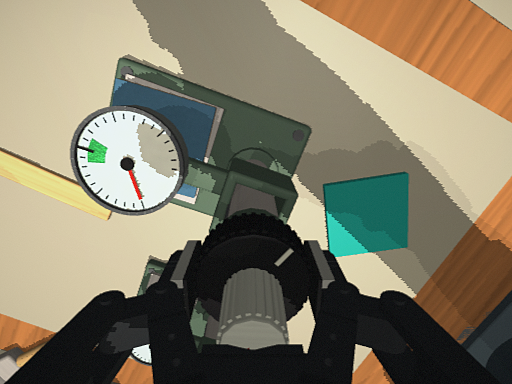

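```bash
python3 -m pendant '[{"tx":0,"ty":0,"tz":0,"spin":-0.1},{"tx":0,"ty":0,"tz":0,"spin":-0.14},{"tx":0,"ty":0,"tz":0,"spin":-0.14},{"tx":0,"ty":0,"tz":0,"spin":-0.14},{"tx":0,"ty":0,"tz":0,"spin":-0.14},{"tx":0,"ty":0,"tz":0,"spin":-0.14},{"tx":0,"ty":0,"tz":0,"spin":-0.14},{"tx":0,"ty":0,"tz":0,"spin":-0.1}]'
python3 - <<'E'
from h import *
from plant import state
s=state();im,d,p=snap('wrist','w9');print(s['grip_width'],s['eef_pos'],s['contact_force'],s['moment'],s['joint_positions'][5])
X=cloud(d,p);m=(np.hypot(X[...,0]-.5925,X[...,1]+.0765)<.035)&(X[...,2]>.08)
print('dial z',np.median(X[m][:,2]),m.sum())
E
```

```text
time: 9.25
eef_pos: [0.4916, -0.0867, 0.171]
tcp_rot: [-0.57, -1.885, 1.889]
contact_force: [-6.4, -2.3, 6.6]
grip_width: 0.637
0.636958734578166 [ 0.49159827 -0.08665535  0.17098399] [-6.35858033 -2.25068681  6.60656262] [-0.45250532  1.30692834  0.68430695] -1.29099516571432
dial z 0.11190188294410441 2198
```

View pics/w9.png

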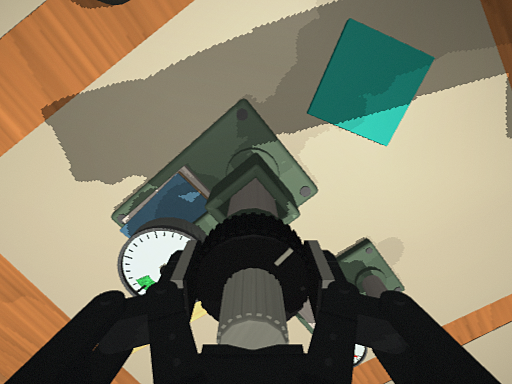

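```bash
python3 -m pendant '[{"tx":0,"ty":0,"tz":0,"spin":-0.13},{"tx":0,"ty":0,"tz":0,"spin":-0.14},{"tx":0,"ty":0,"tz":0,"spin":-0.14},{"tx":0,"ty":0,"tz":0,"spin":-0.14},{"tx":0,"ty":0,"tz":0,"spin":-0.14},{"tx":0,"ty":0,"tz":0,"spin":-0.14},{"tx":0,"ty":0,"tz":0,"spin":-0.12},{"tx":0,"ty":0,"tz":0,"spin":-0.1}]'
python3 -m pendant '[{"tx":0,"ty":0,"tz":0,"spin":0},{"tx":0,"ty":0,"tz":0,"spin":0},{"tx":0,"ty":0,"tz":0,"spin":0},{"tx":0,"ty":0,"tz":0,"spin":0},{"tx":0,"ty":0,"tz":0,"spin":0},{"tx":0,"ty":0,"tz":0,"spin":0}]' 1
python3 - <<'E'
from h import *
from plant import state
s=state();im,d,p=snap('wrist','w10');print(s['grip_width'],s['eef_pos'],s['contact_force'],s['moment'],s['joint_positions'])
X=cloud(d,p);m=(np.hypot(X[...,0]-.5925,X[...,1]+.0765)<.035)&(X[...,2]>.08)
print('dial z',np.median(X[m][:,2]),m.sum())
im,d,p=snap('scene','s10');crop(im,185,140,275,265,4.8,'s10c')
X=cloud(d,p);m=(np.hypot(X[...,0]-.5925,X[...,1]+.0765)<.035)&(X[...,2]>.08);print('scene dial',np.median(X[m][:,2]))
im,d,p=load('pics/scene0.npz')
X=cloud(d,p);m=(np.hypot(X[...,0]-.5925,X[...,1]+.0765)<.035)&(X[...,2]>.08);print('scene dial before',np.median(X[m][:,2]))
E
```

```text
time: 10.1
eef_pos: [0.4913, -0.0859, 0.171]
tcp_rot: [-1.238, -1.159, 1.162]
contact_force: [-8.3, -1.9, 6.7]
grip_width: 0.641
time: 10.7
eef_pos: [0.4927, -0.086, 0.1701]
tcp_rot: [-1.239, -1.161, 1.161]
contact_force: [0.1, -0.5, 0.2]
grip_width: 1.002
1.0018004371550728 [ 0.49274975 -0.08601136  0.17006103] [ 0.11498586 -0.5030277   0.19837398] [-0.03848254 -0.0247848   0.02677334] [-3.07079019e-01 -2.23866988e-02 -5.24199691e-02  1.54067655e+00
  1.73882318e-04 -2.41702095e-01]
dial z 0.10586571190703753 10
scene dial 0.10424944094490081
scene dial before 0.12003096015528288
```

View pics/w10.png

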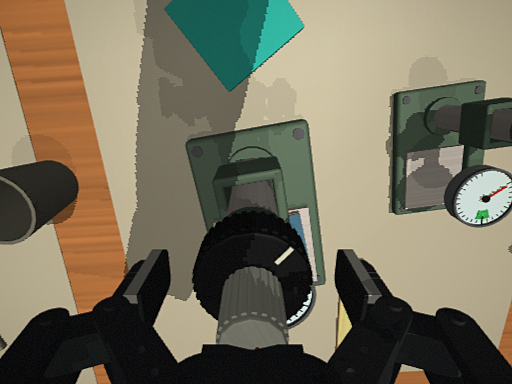

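View pics/s10c.png

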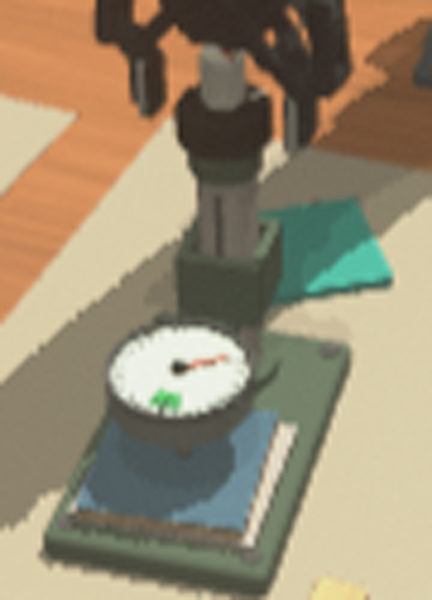

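```bash
python3 -m pendant '[{"tx":0,"ty":0,"tz":3,"spin":0},{"tx":0,"ty":0,"tz":3.5,"spin":0},{"tx":0,"ty":0,"tz":3,"spin":0},{"tx":0.8,"ty":-3,"tz":1,"spin":0.07},{"tx":0.8,"ty":-3.5,"tz":0,"spin":0.07},{"tx":0.8,"ty":-3.5,"tz":0,"spin":0.07},{"tx":0.8,"ty":-3.5,"tz":0,"spin":0.07},{"tx":0.8,"ty":-3.5,"tz":0,"spin":0.05}]'
python3 -m pendant '[{"tx":0.8,"ty":-3.5,"tz":-1.5,"spin":0},{"tx":0.8,"ty":-3.5,"tz":-3,"spin":0},{"tx":0.5,"ty":-2,"tz":-3,"spin":0},{"tx":0,"ty":0,"tz":-5,"spin":0},{"tx":0,"ty":0,"tz":0,"spin":0},{"tx":0,"ty":0,"tz":0,"spin":0}]'
python3 - <<'E'
from h import *
from plant import state
im,d,p=snap('wrist','w11');X=cloud(d,p)
uv=proj([.5905,-.0765,.043],p)[0].round().astype(int);print(uv)
np.set_printoptions(linewidth=220)
u,v=uv
print((X[max(0,v-9):v+14,u-10:min(512,u+14),2]*1e3).round().astype(int))
u0=min(u+45,512)-110;crop(im,u0,v-80,u0+110,v+70,5,'w11c')
E
```

```text
time: 11.6
eef_pos: [0.533, -0.2575, 0.2752]
tcp_rot: [-1.071, -1.403, 1.403]
contact_force: [0.1, -1.3, -0.0]
grip_width: 0.997
time: 12.2
eef_pos: [0.5519, -0.3447, 0.1474]
tcp_rot: [-1.066, -1.4, 1.4]
contact_force: [-0.1, 0.0, 0.6]
grip_width: 0.997
[480 277]
[[ 41  41  42  40  40  41  41  40  41  41  41  41  40  40  40  40  40 312  41  41  41  41  41  40]
 [ 40  41  40  41  40  42  40  41  41  41  40  42  42  41  39  41  40  39  42  40  41  40  41  41]
 [ 41  41  41  41  40  41  41  39  40  41  40  41  41  42  41  41  41  41  40  41  40  42  41  40]
 [ 41  42  40  41  40  40  40  41  41  41  40  41  40  41  41  40  41  41  40  42  40  40  41  41]
 [ 40  40  39  41  40  40  41  40  40  41  40  41  40  40  39  41  41  40  41  40  42  41  40  40]
 [ 39  41  40  42  41  41  40  41  41  39  41  41  42  40  41  41  40  39  40  40  41  41  40  41]
 [ 41  41  40  40  40  40  41  41  41  42  42  41  41  42  41  40  41  40  41  41  40  40  40  40]
 [ 42  40  40  41  40  41  41  41  42  41  41  44  43  44  40  41  41  41  40  40  40  40  42  41]
 [ 40  42  42  40  41  41  41  40  40  44  4
[... 741 characters left out ...]
8  89]
 [ 40  41  41  42  40  40  39  41  41  41  41  40  47  41  51  55  86  87  88  88  88  89  89  91]
 [ 41  40  40  41  42  42  41  41  41  40  41  40  40  40  56  85  87  86  87  88  89  90  91  91]
 [ 41  40  40  41  40  41  40  39  41  40  41  41  40  41  85  86  87  88  89  89  90  90  92  92]
 [ 41  40  40  40  41  41  41  41  40  42  41  41  40  85  86  88  88  88  90  89  90  91  92  93]
 [ 40  41  41  41  42  42  41  40  41  40  40  41  86  87  87  87  89  89  91  91  91  92  92  94]
 [ 42  40  40  42  40  41  40  40  41  40  42  87  87  87  87  88  90  91  90  92  91  92  93  94]
 [ 40  40  41  41  41  41  40  40  40  40  86  87  87  87  89  91  90  91  93  92  92  92  94  96]]
```

View pics/w11c.png

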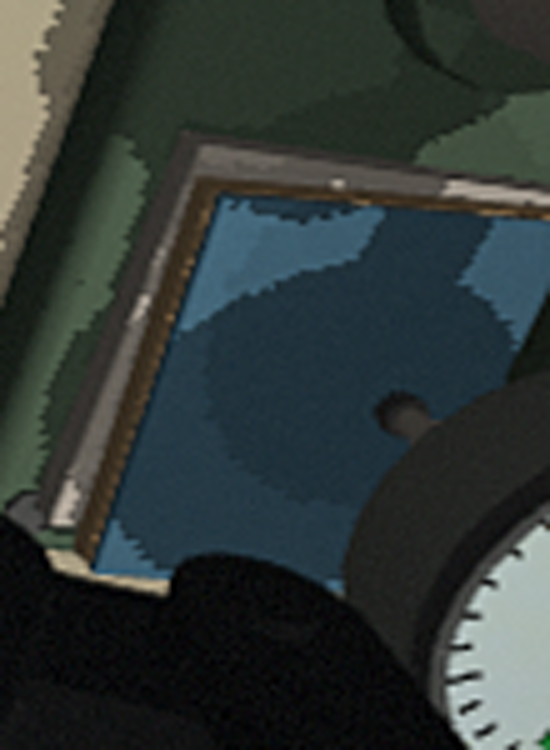

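Foot edge at 43.5–44 mm against a tile reading of 40.7 mm, so the gap is about 3 mm and the coarse knob is released. The fine knob comes next.

```bash
python3 -m pendant '[{"tx":0,"ty":0,"tz":3.5,"spin":0.142},{"tx":0,"ty":0,"tz":4,"spin":0.142},{"tx":0,"ty":0,"tz":4,"spin":0.142},{"tx":-0.5,"ty":2,"tz":3.5,"spin":0.142},{"tx":-0.7,"ty":3,"tz":0,"spin":0.142},{"tx":-0.7,"ty":3,"tz":0,"spin":0.142},{"tx":-0.7,"ty":3,"tz":0,"spin":0.142},{"tx":-0.7,"ty":3,"tz":0,"spin":0.142}]'
python3 -m pendant '[{"tx":-0.7,"ty":3,"tz":0,"spin":0.142},{"tx":-0.7,"ty":3,"tz":0,"spin":0.142},{"tx":-0.7,"ty":3,"tz":0,"spin":0.142},{"tx":-0.7,"ty":3,"tz":0,"spin":0.142},{"tx":0,"ty":0,"tz":0,"spin":0.142},{"tx":0,"ty":0,"tz":0,"spin":0.142},{"tx":0,"ty":0,"tz":0,"spin":0.142},{"tx":0,"ty":0,"tz":0,"spin":0.142}]'
python3 -m pendant '[{"tx":0,"ty":0,"tz":0,"spin":0},{"tx":0,"ty":0,"tz":0,"spin":0}]'
python3 - <<'E'
from plant import state
s=state();print(s['joint_positions'],s['eef_pos'])
from h import *
im,d,p=snap('wrist','w12');X=cloud(d,p)
for lo,hi in((.25,.262),(.217,.227)):
    m=(X[...,2]>lo)&(X[...,2]<hi)&(np.hypot(X[...,0]-.493,X[...,1]+.086)<.05);q=X[m]
    print(cv2.minEnclosingCircle(q[:,:2].astype(np.float32)))
E
```

```text
time: 13.05
eef_pos: [0.5232, -0.2059, 0.3087]
tcp_rot: [-0.192, -2.136, 2.149]
contact_force: [1.3, 0.1, 0.3]
grip_width: 0.997
time: 13.85
eef_pos: [0.4957, -0.0863, 0.3085]
tcp_rot: [-0.852, 1.621, -1.642]
contact_force: [-0.5, 0.3, -0.2]
grip_width: 1.001
time: 14.05
eef_pos: [0.4946, -0.0863, 0.3054]
tcp_rot: [-0.85, 1.632, -1.646]
contact_force: [0.9, 0.3, 0.6]
grip_width: 1.001
[-3.06483881e-01  2.38941813e-02  2.66153013e-01  1.80287425e+00
  1.85432974e-05 -2.84040098e+00] [ 0.49462233 -0.08634925  0.30543619]
((0.4927891492843628, -0.08609826117753983), 0.013161689043045044)
((0.4926016628742218, -0.08608613908290863), 0.028377076610922813)
```

View pics/w12.png

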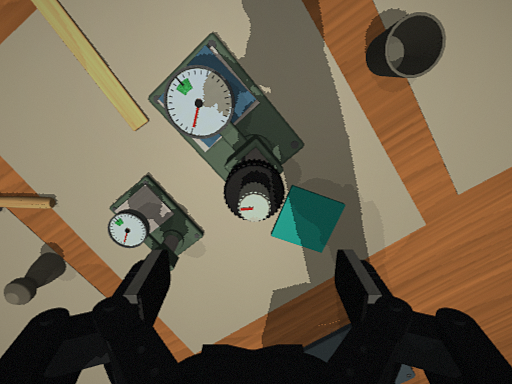

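```bash
python3 -m pendant '[{"tx":0,"ty":0,"tz":0,"spin":0},{"tx":0,"ty":0,"tz":-3,"spin":0},{"tx":0,"ty":0,"tz":-3,"spin":0},{"tx":0,"ty":0,"tz":-2,"spin":0},{"tx":0,"ty":0,"tz":-1,"spin":0},{"tx":0,"ty":0,"tz":0,"spin":0},{"tx":0,"ty":0,"tz":0,"spin":0},{"tx":0,"ty":0,"tz":0,"spin":0}]'
```

```text
time: 14.9
eef_pos: [0.4935, -0.0864, 0.2118]
tcp_rot: [-0.857, 1.637, -1.641]
contact_force: [-0.4, -1.0, 0.3]
grip_width: 1.003
```

```bash
python3 -m pendant '[{"tx":-0.08,"ty":0.03,"tz":-0.5,"spin":0},{"tx":0,"ty":0,"tz":0,"spin":0},{"tx":0,"ty":0,"tz":0,"spin":0},{"tx":0,"ty":0,"tz":0,"spin":0},{"tx":0,"ty":0,"tz":0,"spin":0},{"tx":0,"ty":0,"tz":0,"spin":0},{"tx":0,"ty":0,"tz":0,"spin":0}]' 0.4 28
python3 -m pendant '[{"tx":0,"ty":0,"tz":0,"spin":0},{"tx":0,"ty":0,"tz":0,"spin":0},{"tx":0,"ty":0,"tz":0,"spin":0},{"tx":0,"ty":0,"tz":0,"spin":0}]' 0 28
python3 - <<'E'
from plant import state
s=state();print(s['joint_positions'],s['eef_pos'],s['contact_force'],s['moment'],s['grip_width'])
from h import *
im,d,p=snap('wrist','w13');X=cloud(d,p)
np.set_printoptions(precision=4,suppress=True,linewidth=200)
for u in (214,217,219,221,285,288):print(u,X[226:280:4,u,2])
E
```

```text
time: 15.6
eef_pos: [0.4919, -0.0858, 0.2051]
tcp_rot: [-0.859, 1.639, -1.64]
contact_force: [-0.2, -0.1, -0.7]
grip_width: 0.4
time: 16.0
eef_pos: [0.4918, -0.0859, 0.2053]
tcp_rot: [-0.859, 1.639, -1.64]
contact_force: [-0.4, -1.2, 1.9]
grip_width: 0.294
[-3.07086740e-01 -2.03604687e-02  1.94544528e-02  1.61051868e+00
 -2.60818625e-04 -2.84323415e+00] [ 0.49178889 -0.0858639   0.20525906] [-0.40272217 -1.17760251  1.94698036] [-0.08489041  0.15579853  0.01725513] 0.2941534044341639
214 [0.2224 0.2231 0.2238 0.2231 0.2222 0.234  0.2444 0.2478 0.2518 0.255  0.2587 0.2609 0.2641 0.2686]
217 [0.2228 0.2227 0.2226 0.2318 0.2367 0.2396 0.2455 0.2476 0.251  0.2554 0.2567 0.261  0.2643 0.2636]
219 [0.2225 0.2218 0.2227 0.2319 0.2356 0.2406 0.2445 0.2486 0.2513 0.2551 0.2571 0.2612 0.2632 0.2643]
221 [0.2224 0.2227 0.2229 0.231  0.2364 0.2399 0.2439 0.248  0.2511 0.255  0.2574 0.2611 0.264  0.2644]
285 [0.2223 0.2218 0.2226 0.2322 0.2362 0.241  0.2452 0.2478 0.2517 0.2547 0.258  0.2607 0.2636 0.2637]
288 [0.2221 0.2227 0.2226 0.2321 0.2362 0.2412 0.2448 0.2484 0.2517 0.2553 0.2578 0.2619 0.2631 0.2636]
```

View pics/w13.png

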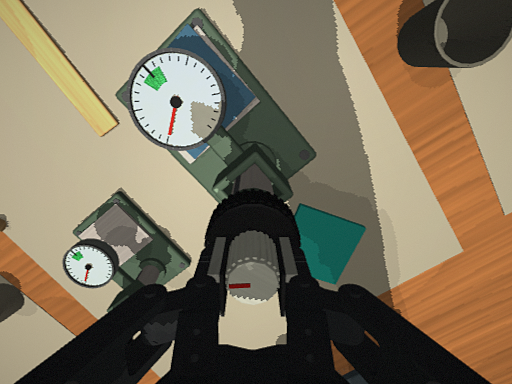

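```bash
python3 -m pendant '[{"tx":0.08,"ty":0,"tz":0,"spin":-0.06},{"tx":0,"ty":0,"tz":0,"spin":-0.12},{"tx":0,"ty":0,"tz":0,"spin":-0.14},{"tx":0,"ty":0,"tz":0,"spin":-0.14},{"tx":0,"ty":0,"tz":0,"spin":-0.14},{"tx":0,"ty":0,"tz":0,"spin":-0.14},{"tx":0,"ty":0,"tz":0,"spin":-0.14},{"tx":0,"ty":0,"tz":0,"spin":-0.12}]'
python3 - <<'E'
from plant import state
s=state();print(s['joint_positions'],s['eef_pos'],s['contact_force'],s['moment'],s['grip_width'])
from h import *
im,d,p=snap('wrist','w14');X=cloud(d,p)
m=(np.hypot(X[...,0]-.5925,X[...,1]+.0765)<.035)&(X[...,2]>.08);print('dial',np.median(X[m][:,2]))
im,d,p=load('pics/w13.npz');X=cloud(d,p)
m=(np.hypot(X[...,0]-.5925,X[...,1]+.0765)<.035)&(X[...,2]>.08);print('dial before',np.median(X[m][:,2]))
E
```

```text
time: 16.85
eef_pos: [0.492, -0.0858, 0.2052]
tcp_rot: [-0.042, -2.201, 2.201]
contact_force: [-2.5, -0.6, 2.0]
grip_width: 0.291
[-3.06621065e-01 -1.84725376e-02  2.12938944e-02  1.61157759e+00
 -4.19808655e-04 -1.83775261e+00] [ 0.49203802 -0.08575714  0.20524917] [-2.49636929 -0.57979296  1.99821216] [-0.07918332  0.39052432  0.06157096] 0.2909838264439195
dial 0.10458752144284966
dial before 0.10555571510917497
```

View pics/w14.png

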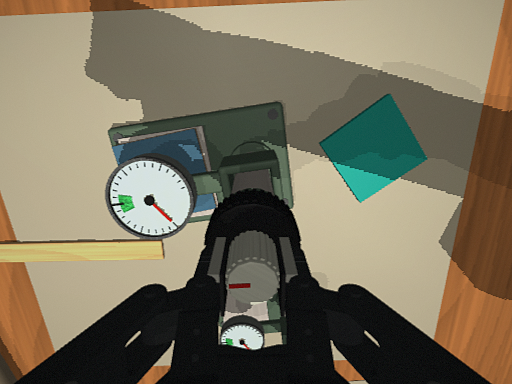

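```bash
python3 -m pendant '[{"tx":0,"ty":0,"tz":0,"spin":-0.12},{"tx":0,"ty":0,"tz":0,"spin":-0.14},{"tx":0,"ty":0,"tz":0,"spin":-0.14},{"tx":0,"ty":0,"tz":0,"spin":-0.14},{"tx":0,"ty":0,"tz":0,"spin":-0.14},{"tx":0,"ty":0,"tz":0,"spin":-0.14},{"tx":0,"ty":0,"tz":0,"spin":-0.14},{"tx":0,"ty":0,"tz":0,"spin":-0.14}]'
python3 -m pendant '[{"tx":0,"ty":0,"tz":0,"spin":-0.14},{"tx":0,"ty":0,"tz":0,"spin":-0.14},{"tx":0,"ty":0,"tz":0,"spin":-0.14},{"tx":0,"ty":0,"tz":0,"spin":-0.1},{"tx":0,"ty":0,"tz":0,"spin":0}]'
python3 - <<'E'
from plant import state
s=state();print(s['joint_positions'],s['contact_force'],s['grip_width'])
from h import *
im,d,p=snap('scene','s15');crop(im,200,195,250,245,10,'s15c')
X=cloud(d,p);m=(np.hypot(X[...,0]-.5925,X[...,1]+.0765)<.035)&(X[...,2]>.08);print('dial scene',np.median(X[m][:,2]))
E
```

```text
time: 17.7
eef_pos: [0.4923, -0.0859, 0.2053]
tcp_rot: [-0.972, -1.52, 1.521]
contact_force: [-2.7, -1.0, 1.6]
grip_width: 0.294
time: 18.2
eef_pos: [0.4923, -0.0861, 0.2053]
tcp_rot: [-1.247, -1.148, 1.149]
contact_force: [-2.1, -0.8, 1.3]
grip_width: 0.293
[-3.06748514e-01 -1.83827078e-02  2.13968798e-02  1.61091288e+00
 -8.50356158e-04 -2.24467182e-01] [-2.05729089 -0.80244525  1.30855874] 0.2925438840380917
dial scene 0.10164199678840506
```

View pics/s15c.png

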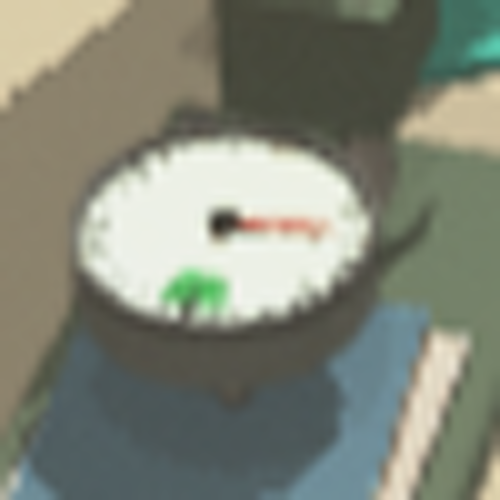

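```bash
cat >> h.py <<'E'
def needle(im,d,p,ver=0):
    X=cloud(d,p);m=(np.hypot(X[...,0]-.5921,X[...,1]+.0765)<.036)&(X[...,2]>.085)&(X[...,2]<.13)
    z=np.median(X[m][:,2]);v,u=np.where(m)
    hsv=cv2.cvtColor(im,cv2.COLOR_RGB2HSV)
    R=m&((hsv[...,0]<8)|(hsv[...,0]>172))&(hsv[...,1]>90)&(hsv[...,2]>70)
    G=m&(hsv[...,0]>45)&(hsv[...,0]<75)&(hsv[...,1]>110)
    f=lambda M:np.array([onplane((b,a),p,z)[:2] for a,b in zip(*np.where(M))])
    c=np.array([.4927,-.0861])+.1*np.array([.9954,.0955])
    r=f(R);g=f(G)
    r=r-c;g=g-c;r=r[np.hypot(*r.T)>.008]
    a=np.arctan2(*(r.mean(0)[::-1]));b=np.arctan2(.0955,.9954);bg=np.arctan2(*(g.mean(0)[::-1]))
    w=lambda x:(x+np.pi)%(2*np.pi)-np.pi
    return dict(z=z,n=len(r),ng=len(g),needle=2.1-w(a-b),by_green=2.1-w(a-bg),greenoff=w(bg-b))
E
python3 - <<'E'
from h import *
for f in('scene0','w3','s10','w12','w13','w14','s15'):print(f,needle(*load(f'pics/{f}.npz')))
E
```

```text
scene0 {'z': np.float64(0.120013003309966), 'n': 5, 'ng': 6, 'needle': np.float64(-0.18652728294435894), 'by_green': np.float64(-0.05376924884045797), 'greenoff': np.float64(0.13275803410390097)}
w3 {'z': np.float64(0.12118007044114193), 'n': 48, 'ng': 159, 'needle': np.float64(0.031126154576903264), 'by_green': np.float64(0.12889109896463546), 'greenoff': np.float64(0.09776494438773131)}
s10 {'z': np.float64(0.1042708052672244), 'n': 3, 'ng': 8, 'needle': np.float64(-0.19101154659880804), 'by_green': np.float64(-0.11033515482147793), 'greenoff': np.float64(0.0806763917773301)}
w12 {'z': np.float64(0.10552102499472978), 'n': 39, 'ng': 137, 'needle': np.float64(0.028563067470438686), 'by_green': np.float64(0.12894127954858137), 'greenoff': np.float64(0.10037821207814357)}
w13 {'z': np.float64(0.10555220224720223), 'n': 86, 'ng': 279, 'needle': np.float64(0.033024605347139246), 'by_green': np.float64(0.1279929885293476), 'greenoff': np.float64(0.0949683831822079)}
w14 {'z': np.float64(0.10458795141291224), 'n': 67, 'ng': 182, 'needle': np.float64(0.08590737155761419), 'by_green': np.float64(0.18122054470778926), 'greenoff': np.float64(0.09531317315017462)}
s15 {'z': np.float64(0.10163751066767111), 'n': 4, 'ng': 8, 'needle': np.float64(0.11639240034389742), 'by_green': np.float64(0.2244071121059883), 'greenoff': np.float64(0.10801471176209043)}
```

```bash
python3 -m pendant '[{"tx":0,"ty":0,"tz":0,"spin":-0.1},{"tx":0,"ty":0,"tz":0,"spin":-0.1},{"tx":0,"ty":0,"tz":0,"spin":-0.1},{"tx":0,"ty":0,"tz":0,"spin":-0.1},{"tx":0,"ty":0,"tz":0,"spin":0}]'
python3 - <<'E'
from plant import state
s=state();print(s['joint_positions'],s['contact_force'],s['grip_width'])
from h import *
im,d,p=snap('scene','s16');crop(im,200,195,250,245,10,'s16c');print(needle(im,d,p))
E
```

```text
time: 18.75
eef_pos: [0.4923, -0.0862, 0.2053]
tcp_rot: [-1.4, -0.847, 0.849]
contact_force: [-2.6, -0.7, 2.5]
grip_width: 0.297
[-3.06825086e-01 -1.83747510e-02  2.14101693e-02  1.61087232e+00
 -1.03878451e-03  1.74609321e-01] [-2.62741302 -0.66733239  2.53907456] 0.29665107376196775
{'z': np.float64(0.10151613475972195), 'n': 2, 'ng': 8, 'needle': np.float64(0.7123911698893513), 'by_green': np.float64(0.8464478116931056), 'greenoff': np.float64(0.13405664180375432)}
```

View pics/s16c.png

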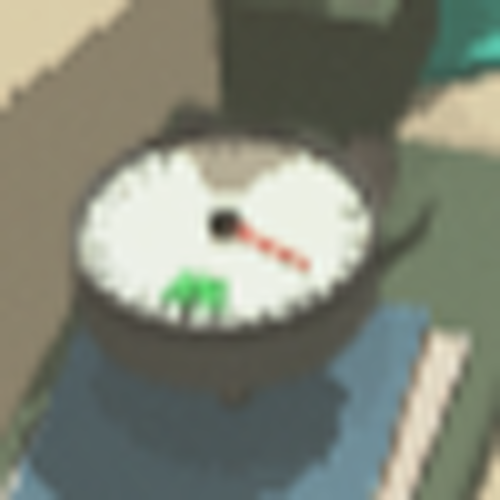

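```bash
python3 -m pendant '[{"tx":0,"ty":0,"tz":0,"spin":0},{"tx":0,"ty":0,"tz":0,"spin":0},{"tx":0,"ty":0,"tz":0,"spin":0},{"tx":0,"ty":0,"tz":0,"spin":0},{"tx":0,"ty":0,"tz":0,"spin":0.14},{"tx":0,"ty":0,"tz":0,"spin":0.14},{"tx":0,"ty":0,"tz":0,"spin":0.14},{"tx":0,"ty":0,"tz":0,"spin":0.14}]' 1 28
python3 -m pendant '[{"tx":0,"ty":0,"tz":0,"spin":0.14},{"tx":0,"ty":0,"tz":0,"spin":0.14},{"tx":0,"ty":0,"tz":0,"spin":0.14},{"tx":0,"ty":0,"tz":0,"spin":0.14},{"tx":0,"ty":0,"tz":0,"spin":0.14},{"tx":0,"ty":0,"tz":0,"spin":0.14},{"tx":0,"ty":0,"tz":0,"spin":0.14},{"tx":0,"ty":0,"tz":0,"spin":0.14}]'
python3 -m pendant '[{"tx":0,"ty":0,"tz":0,"spin":0.14},{"tx":0,"ty":0,"tz":0,"spin":0.14},{"tx":0,"ty":0,"tz":0,"spin":0.14},{"tx":0,"ty":0,"tz":0,"spin":0.14},{"tx":0,"ty":0,"tz":0,"spin":0.14},{"tx":0,"ty":0,"tz":0,"spin":0.14},{"tx":0,"ty":0,"tz":0,"spin":0.14},{"tx":0,"ty":0,"tz":0,"spin":0.14}]'
python3 -m pendant '[{"tx":0,"ty":0,"tz":0,"spin":0.14},{"tx":0,"ty":0,"tz":0,"spin":0},{"tx":0,"ty":0,"tz":0,"spin":0}]'
python3 - <<'E'
from plant import state
s=state();print(s['joint_positions'],s['contact_force'],s['eef_pos'])
from h import *
im,d,p=snap('wrist','w17');crop(im,100,30,250,160,4,'w17c');print(needle(im,d,p))
E
```

```text
time: 19.6
eef_pos: [0.4928, -0.0856, 0.2051]
tcp_rot: [-1.169, -1.27, 1.269]
contact_force: [0.1, 0.5, 0.1]
grip_width: 0.999
time: 20.4
eef_pos: [0.4928, -0.0856, 0.205]
tcp_rot: [-0.376, -2.021, 2.02]
contact_force: [-0.2, -0.6, 0.5]
grip_width: 1.002
time: 21.2
eef_pos: [0.4928, -0.0856, 0.2051]
tcp_rot: [-0.703, 1.782, -1.782]
contact_force: [0.1, -0.2, 0.3]
grip_width: 0.998
time: 21.5
eef_pos: [0.4927, -0.0857, 0.2051]
tcp_rot: [-0.801, 1.695, -1.695]
contact_force: [0.2, 0.2, -0.5]
grip_width: 0.999
[-3.06476686e-01 -1.81023951e-02  2.12992525e-02  1.61019625e+00
  1.89936348e-04 -2.76007376e+00] [ 0.21336197  0.24356042 -0.49298569] [ 0.49270043 -0.08567691  0.2050682 ]
{'z': np.float64(0.1025298116523915), 'n': 93, 'ng': 261, 'needle': np.float64(0.8661117796270763), 'by_green': np.float64(0.9666617310333536), 'greenoff': np.float64(0.10054995140627687)}
```

View pics/w17c.png

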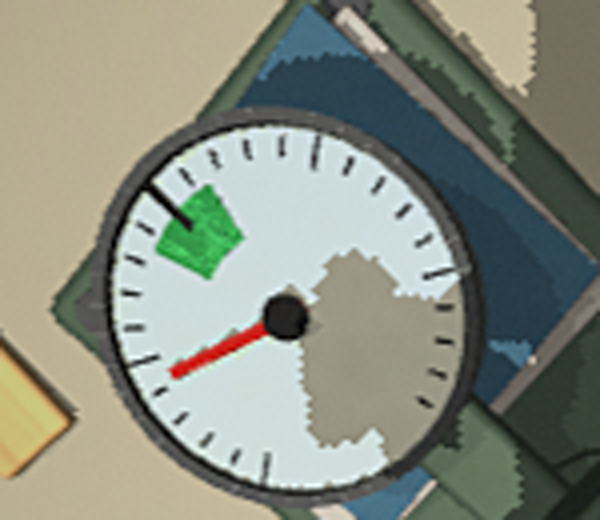

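```bash
python3 -m pendant '[{"tx":0,"ty":0,"tz":0,"spin":0},{"tx":0,"ty":0,"tz":0,"spin":0},{"tx":0,"ty":0,"tz":0,"spin":0},{"tx":0,"ty":0,"tz":0,"spin":0},{"tx":0,"ty":0,"tz":0,"spin":0},{"tx":0,"ty":0,"tz":0,"spin":0},{"tx":0,"ty":0,"tz":0,"spin":0}]' 0.38 28
python3 -m pendant '[{"tx":0,"ty":0,"tz":0,"spin":0},{"tx":0,"ty":0,"tz":0,"spin":0},{"tx":0,"ty":0,"tz":0,"spin":0},{"tx":0,"ty":0,"tz":0,"spin":0}]' 0 28
python3 -m pendant '[{"tx":0,"ty":0,"tz":0,"spin":-0.06},{"tx":0,"ty":0,"tz":0,"spin":-0.1},{"tx":0,"ty":0,"tz":0,"spin":-0.12},{"tx":0,"ty":0,"tz":0,"spin":-0.12},{"tx":0,"ty":0,"tz":0,"spin":-0.12},{"tx":0,"ty":0,"tz":0,"spin":-0.12},{"tx":0,"ty":0,"tz":0,"spin":-0.1},{"tx":0,"ty":0,"tz":0,"spin":0}]'
python3 - <<'E'
from plant import state
s=state();print(s['joint_positions'],s['contact_force'],s['grip_width'])
from h import *
im,d,p=snap('wrist','w18');crop(im,80,110,230,250,4,'w18c');print(needle(im,d,p))
E
```

```text
time: 22.25
eef_pos: [0.4927, -0.0858, 0.2051]
tcp_rot: [-0.803, 1.694, -1.694]
contact_force: [0.6, 0.3, 0.4]
grip_width: 0.385
time: 22.65
eef_pos: [0.4923, -0.0862, 0.2053]
tcp_rot: [-0.804, 1.693, -1.695]
contact_force: [-2.7, -2.3, 1.6]
grip_width: 0.294
time: 23.45
eef_pos: [0.4921, -0.0863, 0.2053]
tcp_rot: [-0.157, 2.145, -2.148]
contact_force: [-3.2, -1.9, 2.9]
grip_width: 0.297
[-3.06969508e-01 -1.84614506e-02  2.13806799e-02  1.61123426e+00
 -1.52943529e-03 -2.02276355e+00] [-3.24076895 -1.91356479  2.86617011] 0.2968845115939006
{'z': np.float64(0.10181122518418582), 'n': 68, 'ng': 155, 'needle': np.float64(1.767421528309503), 'by_green': np.float64(1.808201460437834), 'greenoff': np.float64(0.04077993212833153)}
```

View pics/w18c.png

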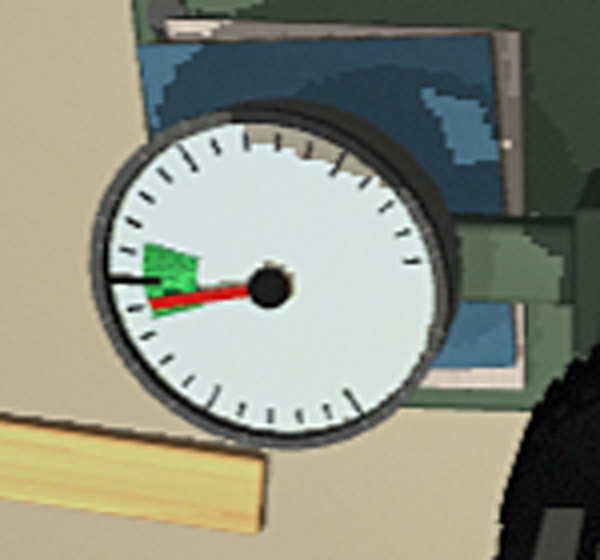

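```bash
cat >> h.py <<'E'
def ang(c,mk,tip,x0,y0,k,p,z):
    q=[onplane((x0+(a+.5)/k-.5,y0+(b+.5)/k-.5),p,z)[:2] for a,b in(c,mk,tip)]
    A=q[1]-q[0];B=q[2]-q[0];d=np.arctan2(B[1],B[0])-np.arctan2(A[1],A[0]);return 2.1-((d+np.pi)%(2*np.pi)-np.pi)
E
python3 - <<'E'
from h import *
im,d,p=load('pics/w17.npz');print(ang((287,317),(168,205),(174,373),100,30,4,p,.1025))
im,d,p=load('pics/w18.npz');print(ang((270,288),(112,279),(152,305),80,110,4,p,.1018))
E
```

```text
0.8917114862415141
1.8931179680506922
```

```bash
python3 -m pendant '[{"tx":0,"ty":0,"tz":0,"spin":-0.07},{"tx":0,"ty":0,"tz":0,"spin":-0.075},{"tx":0,"ty":0,"tz":0,"spin":0},{"tx":0,"ty":0,"tz":0,"spin":0}]'
python3 - <<'E'
from plant import state
s=state();print(s['joint_positions'],s['contact_force'],s['grip_width'])
from h import *
im,d,p=snap('wrist','w19');crop(im,80,125,230,265,4,'w19c');print(needle(im,d,p))
E
```

```text
time: 23.9
eef_pos: [0.492, -0.0863, 0.2053]
tcp_rot: [-0.003, 2.22, -2.222]
contact_force: [-3.8, -3.7, 3.0]
grip_width: 0.292
[-3.06978661e-01 -1.84751244e-02  2.13922601e-02  1.61132401e+00
 -1.55803878e-03 -1.87980820e+00] [-3.77346128 -3.7330571   3.02953471] 0.29170524477764864
{'z': np.float64(0.10167569483969378), 'n': 64, 'ng': 150, 'needle': np.float64(1.9513700822426392), 'by_green': np.float64(2.048293707578135), 'greenoff': np.float64(0.0969236253354957)}
```

View pics/w19c.png

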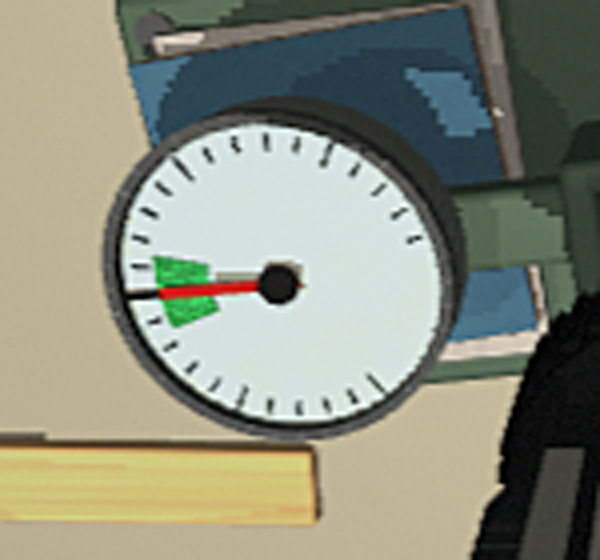

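The needle lies on the black mark: tip at crop (160,295), mark at (125,297). I'm releasing the knob and re-checking.

```bash
python3 -m pendant '[{"tx":0,"ty":0,"tz":0,"spin":0},{"tx":0,"ty":0,"tz":0,"spin":0},{"tx":0,"ty":0,"tz":0,"spin":0},{"tx":0,"ty":0,"tz":0,"spin":0},{"tx":0,"ty":0,"tz":0,"spin":0},{"tx":0,"ty":0,"tz":0,"spin":0}]' 1 28
python3 - <<'E'
from h import *
im,d,p=snap('wrist','w20');crop(im,80,125,230,265,4,'w20c');print(needle(im,d,p))
E
```

```text
time: 24.55
eef_pos: [0.4927, -0.0856, 0.2051]
tcp_rot: [-0.001, 2.221, -2.221]
contact_force: [0.1, 0.1, -0.5]
grip_width: 1.001
{'z': np.float64(0.10165137693481814), 'n': 65, 'ng': 149, 'needle': np.float64(1.95747102779855), 'by_green': np.float64(2.0533491173458667), 'greenoff': np.float64(0.09587808954731614)}
```

View pics/w20c.png

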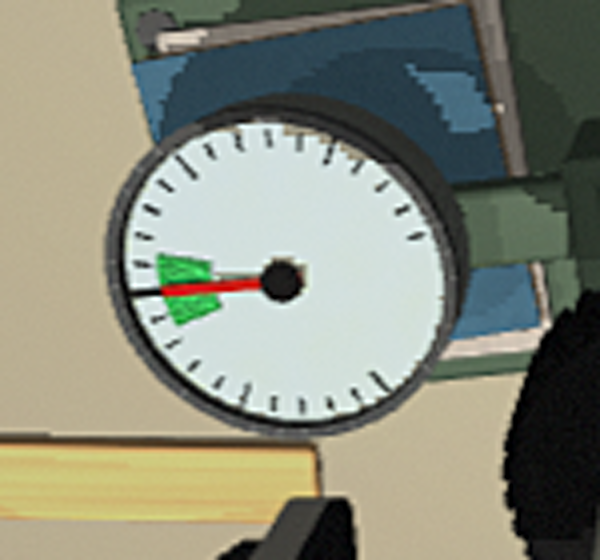

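```bash
python3 -m pendant '[{"tx":0,"ty":0,"tz":2,"spin":0},{"tx":0,"ty":0,"tz":3,"spin":0},{"tx":0,"ty":0,"tz":3,"spin":0},{"tx":0,"ty":0,"tz":2,"spin":0},{"tx":0,"ty":0,"tz":0,"spin":0},{"tx":0,"ty":0,"tz":0,"spin":0},{"tx":0,"ty":0,"tz":0,"spin":0}]'
python3 - <<'E'
from h import *
im,d,p=snap('wrist','w21');print(needle(im,d,p))
im,d,p=snap('scene','s21')
E
```

```text
time: 25.3
eef_pos: [0.4922, -0.0856, 0.3035]
tcp_rot: [0.003, -2.221, 2.22]
contact_force: [0.7, -0.6, 0.7]
grip_width: 0.997
{'z': np.float64(0.10166797299243285), 'n': 38, 'ng': 85, 'needle': np.float64(1.9652631694360552), 'by_green': np.float64(2.075959434875208), 'greenoff': np.float64(0.11069626543915279)}
```

View pics/w21.png

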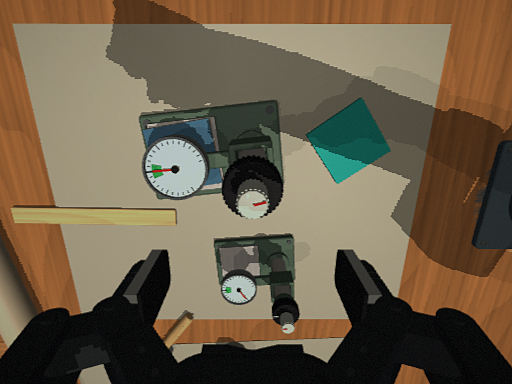

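View pics/s21.png

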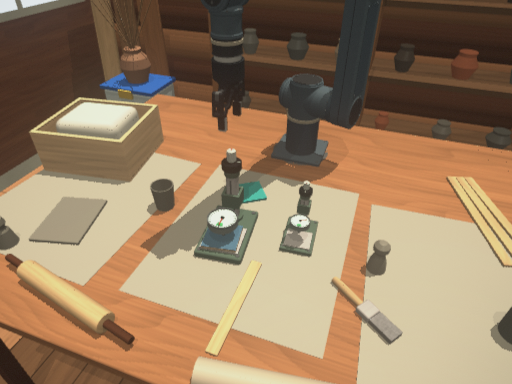

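The needle is on the mark (wrist about 150–175,170), everything else is where it was, and the gripper is clear.

```bash
python3 -c "
from plant import close_job;print(close_job())"
```

```text
the job is handed in; nothing more can be done
None
```

The gauge is set on the blue tile and handed in at about 25 s, well inside the 72 s limit. I ran the head down 15.6 mm with the coarse knob (2.6 rad) and let go. Then I turned the fine knob in two pinches at 28 N, letting go and regripping between them, until the needle reached zero.

- **Last checks:** After release, the needle lay on the black mark in two close pictures, which I read as about 2.09 rad against 2.10. The gripper was open and clear, and the tile and the other things looked unmoved.
- **Needle readings that disagreed:** My automatic estimates gave 1.96 rad (from the stand's axis) and 2.05–2.08 rad (from the green band). They carry a direction offset of about 0.1 rad, so I trusted the picture of needle on mark.
- **Clearance:** After the coarse move, the depth image showed about 3 mm under the foot. The later needle travel suggests nearer 2.4 mm.
- **Brief pinch:** The pads stand about 35 mm farther back than the text says. On my first try at the coarse knob they closed on the fine knob instead, with the grip set at 50 N, above its 20–40 N range. I opened at once without turning anything; the foot was still about 19 mm clear of the tile.

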